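# Walk the vial heater onto its outline and load it

### The arm

A 6-joint arm with a two-finger parallel gripper is mounted at the origin on a cart in front of the work surface, level with it; the furniture and walls round the work are solid. World frame = base frame: x ahead of the robot, y to its left, z up, the work surface at z = 0. Lengths are in m, angles in rad, forces in N, time in s.
With the tool pointing down it reaches from about 0.375 to 0.9 m from the base axis. Payload 3.1 kg.
Tool frame: the origin (TCP) lies midway between the tips of the shut fingers; the grasp point (between the pads) lies 19 mm behind it; z points along the fingers, y is the line along which they close (so a half turn about z gives the same grasp; the last joint's range is limited). The gripper opens to 85 mm and grips with 20 to 120 N. Pads are 22 mm wide; open, the fingers measure 114 mm over their backs; the gripper's body (76 mm by 85 mm) begins 54 mm behind the grasp point. The pads swing forward as they close: fully open they stand 13 mm farther back than shut.
Start: joints at [-1.45, 0.527, 1.433, -0, 1.181, -0.178], TCP at [0.184, -0.597, 0.231] pointing down, gripper open.
Joint ranges: [-3.08, 3.08], [-0.75, 2.2], [0.22, 2.44], [-1.43, 4.57], [0, 2.65], [-2.85, 2.85]. Speed limits (rad/s): [2.79, 2.79, 3.14, 3.14, 3.14, 3.14].

### API

Orientations are given as a rotation vector (axis times angle).
In Python, from plant import status, cams, order gives the robot as it stands.
- The arm moves only by the tool send_rows, never from a script. Its argument "deltas" is a list of rows, each an object of numbers: "grip": the gripper command: -1 is fully open, 1 is shut, values between are in proportion; "dx", "dy", "dz": the shift along the tool's x, y, z in mm; "wx", "wy", "wz": the turn, a rotation vector about the tool's x, y, z in rad. A call has 1 to 8 rows; each row is the pose to reach, as a shift and turn from the pose commanded when the call began, along the tool's axes at that moment; what a row does not reach only later rows make up. A row lasts 1/12 s, in which the tool goes at most 41.7 mm and 7.16 degrees, less where a joint would pass 70% of its speed; a pose out of reach is approached as far as the arm can. A call with a gripper value outside its range is refused whole. The fingers move at their own pace and stop on an object; "squeeze" is the grip in N (left out, the last holds). Time passes only in rows, so rows that repeat a pose let the fingers close. It gives the time, the measured TCP pose, the force, the opening and the grip force at its end, in the units of the state.
- status.sense(): the state, without advancing time (a new reading comes with each control period).
- cams.get_image(name): name is "scene" or "top" or "wrist"; returns the picture (420x560x3 uint8, blue, green, red); there is no depth.
- cams.get_calibration(name): a dict with "fx", "fy", "cx", "cy" (pixels), "extrinsics" (4x4, takes a point from world to camera coordinates); the wrist camera has in their place "tool_from_camera" (4x4, takes a point from camera to tool coordinates, whose origin is the TCP and whose axes are the flange's). Camera axes: x right, y up, looking along -z (the intrinsics and any distortion apply to the point x, -y, -z); pixel columns grow to the right and rows downward; lengths in m; the calibration is good to about 2 mm. A picture is of the moment at which its call begins: read the wrist's pose just before it. get_calibration takes no time and is no camera call.
- order.hand_in(): hands the job in; it is judged then, once.
The state is a dict: "clock": time; "joints": joint angles; "joint_vel": joint speeds; "joint_torque": joint torques, N m; "position": TCP position; "eef_rot": TCP orientation; "ft_force": force on the tool from outside, world axes, zero at the start; "wrist_torque": the same for the moment, N m; "grip_width": finger opening in m; "grip_force": force on a finger pad.
Only numpy, scipy, OpenCV 4.12 (cv2) and the standard library are available. Lean on these libraries where they do the work, as an engineer would, in place of code of your own. Each camera call takes 0.05 s, during which the arm holds its last target. There are 200 camera calls.

### The job

The vial heater is too heavy to carry: with its lid on, walk it forward onto its yellow taped outline by pushing in turn on the two black pads at its near corners, left pad first, about two centimetres a push and at least three pushes on each, until it stands squarely inside the marks. Then lift the orange lid off by its knob and set it upright on the middle of the grey mat, stand every vial from the blue tray in a well of its own in the heater, and put the lid back on so that it sits right down. Do not lift or tip the heater or spin it far round, and leave the bottles standing around alone.

Things in the scene. Friction and masses are not known exactly. Their poses are not given: they have to be found in the camera images.
- heater: Vial heater: white flat-bottomed box 170 (its x) x 210 (its y) mm, deck 45 mm high, 3 kg +-25%, on plastic glides; about 10 N on a pad slides it, turning about a point near its other corner. Origin: centre of underside; x forward, away from the robot, y left. On the deck, centred 24 mm forward of the origin, an aluminium block 104 x 104 mm, 20 mm high (top at 65 mm), with four wells, lies under the lid.
- outline: Taped outline on the worktop: four flat yellow L-shaped corner marks, about 15 mm outside the heater's footprint all round when it is in place. Origin: centre, where the heater's origin belongs; x points forward, as the heater's x should. The heater starts 50 to 65 mm short of it (along -x), up to 6 mm to one side and 0.1 rad askew.
- pad_left: Smooth black plastic push pad at the left (+y) end of the heater's face on the robot's side, fixed to it, 34 mm wide and tall, standing 7 mm off the face. Origin: middle of its outer surface, 92 mm behind the heater's origin, 83 mm to the left, 22.5 mm above the worktop; axes as the heater's.
- pad_right: The same pad at the right (-y) end, 83 mm to the right.
- lid: Loose lid: square orange hood 118 x 118 mm, 50 mm high, walls 3 mm, open below, 0.22 kg, black knob on top. Origin: centre of its lower rim, z up, sides along x and y. On the heater it fits over the block with 4 mm to spare on each side, its rim on the deck, 45 mm above and 24 mm forward of the heater's origin; it must rise 20 mm to clear the block, 45 mm to clear loaded vials.
- lid_knob (a point): Top centre of the lid's knob, 81 mm above the lid's rim. The knob is an upright cylinder 26 mm across; its top 24 mm can be gripped from above.
- lid_mat: Fixed grey square mat 160 x 160 mm, 3 mm thick, on which the lid is set aside. Origin: centre of its underside. It lies to the left or to the right of the heater; the vial tray is on the other side.
- vial_tray: Loose blue tray block 46 mm (its x) x 112 mm (its y), 18 mm high, 0.35 kg, with a row of four square pockets 13 mm wide, 12 mm deep, 28 mm apart along its y. Origin: centre of its underside. It holds the vials at the start.
- sample_1: Small glass vial with a blue cap, 12 mm across, 33 mm tall, 12 g, upright in the tray with 21 mm showing above it; may be absent. Origin: centre of its underside; z points up along the vial.
- sample_2: Small glass vial with a red cap, 12 mm across, 33 mm tall, 12 g, upright in the tray with 21 mm showing above it; may be absent. Origin: centre of its underside; z points up along the vial.
- sample_3: Small glass vial with a black (amber glass) cap, 12 mm across, 33 mm tall, 12 g, upright in the tray with 21 mm showing above it; may be absent. Origin: centre of its underside; z points up along the vial.
- sample_4: Small glass vial with a blue cap, 12 mm across, 33 mm tall, 12 g, upright in the tray with 21 mm showing above it; may be absent. Origin: centre of its underside; z points up along the vial.
- well_1 (a point): Centre of the floor of a heater well (near left): square, 15 mm wide with a 1 mm chamfer, 12 mm deep (floor 53 mm above the worktop); wells are 44 mm apart.
- well_2 (a point): Centre of the floor of a heater well (near right): square, 15 mm wide with a 1 mm chamfer, 12 mm deep (floor 53 mm above the worktop); wells are 44 mm apart.
- well_3 (a point): Centre of the floor of a heater well (far left): square, 15 mm wide with a 1 mm chamfer, 12 mm deep (floor 53 mm above the worktop); wells are 44 mm apart.
- well_4 (a point): Centre of the floor of a heater well (far right): square, 15 mm wide with a 1 mm chamfer, 12 mm deep (floor 53 mm above the worktop); wells are 44 mm apart.
- amber_bottle: Bystander: amber bottle 60 mm across, 122 mm tall. Origin: centre of its underside. Leave it alone.
- blue_cap_bottle: Bystander: clear bottle with a blue cap, 56 mm across, 108 mm tall. Origin: centre of its underside. Leave it alone.

How it is judged:
On the way, in this order (a step that is already met when the one before it is completed fails the run):
1. first push on the left pad, which is now at least 6 mm from its start (contact force between the fingers and pad_left above 0.5 N and distance of pad_left from where it was at the start of the episode above 0.006 m), for 0.05 s.
2. then a push on the right pad, which is now at least 8 mm from its start (contact force between the fingers and pad_right above 0.5 N and distance of pad_right from where it was at the start of the episode above 0.008 m), for 0.05 s.
3. then the left pad again, which is now at least 20 mm from its start (contact force between the fingers and pad_left above 0.5 N and distance of pad_left from where it was at the start of the episode above 0.02 m), for 0.05 s.
4. then the right pad again, which is now at least 20 mm from its start (contact force between the fingers and pad_right above 0.5 N and distance of pad_right from where it was at the start of the episode above 0.02 m), for 0.05 s.
5. then the left pad a third time, which is now at least 32 mm from its start (contact force between the fingers and pad_left above 0.5 N and distance of pad_left from where it was at the start of the episode above 0.032 m), for 0.05 s.
6. then the right pad a third time, which is now at least 32 mm from its start (contact force between the fingers and pad_right above 0.5 N and distance of pad_right from where it was at the start of the episode above 0.032 m), for 0.05 s.
7. the heater stands on its outline with the lid still on, untouched by the robot (horizontal distance between heater and outline below 0.015 m and angle between the x axis of heater and the x axis of outline, either way round below 0.09 rad and z of lid in the frame of heater between 0.041 and 0.049 m and angle between lid's own z axis and vertical below 0.05 rad and x of lid in the frame of heater between 0.017 and 0.031 m and y of lid in the frame of heater between -0.007 and 0.007 m and contact force between the fingers and heater below 0.2 N and linear speed of heater below 0.01 m/s), for 0.2 s.
8. the lid stands on the grey mat, let go (horizontal distance between lid and lid_mat below 0.03 m and height (world z) of lid below 0.008 m and angle between lid's own z axis and vertical below 0.08 rad and contact force between the fingers and lid below 0.5 N), for 0.2 s.
9. every vial stands in a well of the heater, let go ((horizontal distance between sample_1 and well_1 below 0.006 m or horizontal distance between sample_1 and well_2 below 0.006 m or horizontal distance between sample_1 and well_3 below 0.006 m or horizontal distance between sample_1 and well_4 below 0.006 m) and z of sample_1 in the frame of heater between 0.048 and 0.057 m and angle between each of sample_1, sample_2, sample_3, sample_4's own z axis and vertical below 0.3 rad and (horizontal distance between sample_2 and well_1 below 0.006 m or horizontal distance between sample_2 and well_2 below 0.006 m or horizontal distance between sample_2 and well_3 below 0.006 m or horizontal distance between sample_2 and well_4 below 0.006 m) and z of sample_2 in the frame of heater between 0.048 and 0.057 m and (horizontal distance between sample_3 and well_1 below 0.006 m or horizontal distance between sample_3 and well_2 below 0.006 m or horizontal distance between sample_3 and well_3 below 0.006 m or horizontal distance between sample_3 and well_4 below 0.006 m) and z of sample_3 in the frame of heater between 0.048 and 0.057 m and (horizontal distance between sample_4 and well_1 below 0.006 m or horizontal distance between sample_4 and well_2 below 0.006 m or horizontal distance between sample_4 and well_3 below 0.006 m or horizontal distance between sample_4 and well_4 below 0.006 m) and z of sample_4 in the frame of heater between 0.048 and 0.057 m and contact force between the fingers and sample_1 below 0.3 N and contact force between the fingers and sample_2 below 0.3 N and contact force between the fingers and sample_3 below 0.3 N and contact force between the fingers and sample_4 below 0.3 N), for 0.2 s.
At the end, for the whole second after the job is handed in: The heater's centre is within 15 mm of the outline's centre and within 0.09 rad (5 degrees) of its direction; every vial present stands upright on the floor of a well; the lid is back over the block with its rim on the deck, level; all at rest (horizontal distance between heater and outline below 0.015 m and angle between the x axis of heater and the x axis of outline, either way round below 0.09 rad and z of lid in the frame of heater between 0.041 and 0.049 m and angle between lid's own z axis and vertical below 0.05 rad and x of lid in the frame of heater between 0.017 and 0.031 m and y of lid in the frame of heater between -0.007 and 0.007 m and (horizontal distance between sample_1 and well_1 below 0.006 m or horizontal distance between sample_1 and well_2 below 0.006 m or horizontal distance between sample_1 and well_3 below 0.006 m or horizontal distance between sample_1 and well_4 below 0.006 m) and z of sample_1 in the frame of heater between 0.048 and 0.057 m and angle between each of sample_1, sample_2, sample_3, sample_4's own z axis and vertical below 0.3 rad and (horizontal distance between sample_2 and well_1 below 0.006 m or horizontal distance between sample_2 and well_2 below 0.006 m or horizontal distance between sample_2 and well_3 below 0.006 m or horizontal distance between sample_2 and well_4 below 0.006 m) and z of sample_2 in the frame of heater between 0.048 and 0.057 m and (horizontal distance between sample_3 and well_1 below 0.006 m or horizontal distance between sample_3 and well_2 below 0.006 m or horizontal distance between sample_3 and well_3 below 0.006 m or horizontal distance between sample_3 and well_4 below 0.006 m) and z of sample_3 in the frame of heater between 0.048 and 0.057 m and (horizontal distance between sample_4 and well_1 below 0.006 m or horizontal distance between sample_4 and well_2 below 0.006 m or horizontal distance between sample_4 and well_3 below 0.006 m or horizontal distance between sample_4 and well_4 below 0.006 m) and z of sample_4 in the frame of heater between 0.048 and 0.057 m and linear speed of lid below 0.02 m/s and linear speed of heater below 0.01 m/s); the robot touches nothing.
It fails at once if the heater is lifted, tipped or swung more than about 30 degrees off its outline's direction (height (world z) of heater above 0.012 m or angle between heater's own z axis and vertical above 0.1 rad or angle between the x axis of heater and the x axis of outline, either way round above 0.52 rad).
It fails at once if the amber bottle or the blue-capped bottle is shoved more than 4 cm or knocked over (distance of any of amber_bottle, blue_cap_bottle from where it was at the start of the episode above 0.04 m or angle between any of amber_bottle, blue_cap_bottle's own z axis and vertical above 0.5 rad).
Of sample_1, sample_2, sample_3, sample_4 only 2 to 4 are there at a start; the rules pass over those that are not, and their reading is None.
At some moment in a run one of vial_tray may be knocked a few centimetres aside while the robot is not near it.
It also fails if it takes over 210 s, if anything falls off the work surface, if the arm or the gripper's body presses on something with over 40 N, if the wrist force passes 120 N, or if a joint passes its speed limit or range.

## Working session

There is one attempt and no reset: what is moved stays moved. The work goes in short steps, Python scripts to look and compute and a tool call to move; the robot and the scene stay as the last step left them, time stands still between calls to the robot, and variables do not carry over. Pictures are saved under pics/ and viewed, at most 14 in all, crops included, and the job is handed in when it is done.

Besides the shell and the picture viewer there is one more tool, called after "Emit:" by a JSON object that holds its "api" and its "payload", one argument or row to a line. send_rows: Moves the arm, as the interface text tells. Its arguments: {"type":"object","properties":{"deltas":{"type":"array","items":{"type":"object","properties":{"grip":{"type":"number"},"dx":{"type":"number"},"dy":{"type":"number"},"dz":{"type":"number"},"wx":{"type":"number"},"wy":{"type":"number"},"wz":{"type":"number"}}}},"squeeze":{"type":"number"}},"required":["deltas"]}

```bash
ls; mkdir -p pics
python3 - <<'E'
from plant import status,cams
import cv2,numpy as np
print(status.sense())
for n in ("scene","top"):
    cv2.imwrite(f"pics/{n}0.png",cams.get_image(n))
for n in ("scene","top","wrist"):
    print(n,cams.get_calibration(n))
E
```

```text
pics
{'clock': 0.0, 'joints': array([-1.45050424e+00,  5.28461687e-01,  1.43388683e+00, -4.80310523e-06,
        1.18140158e+00, -1.78498372e-01]), 'joint_vel': array([-4.21606323e-04,  2.50312517e-03, -1.33437176e-03, -7.67531572e-05,
       -2.09600638e-03,  1.37529710e-03]), 'joint_torque': array([-1.27840678e-03, -4.42358816e+01, -1.78024703e+01, -3.83382358e-04,
        8.50308716e-03, -1.89405893e-05]), 'position': array([ 0.18391928, -0.59658518,  0.23034129]), 'eef_rot': array([-3.10446624e+00, -4.67276889e-01, -9.15771721e-05]), 'ft_force': array([-0.51915824,  0.06418   , -0.85958277]), 'wrist_torque': array([0.03066407, 0.00109792, 0.02199515]), 'grip_force': 0.0, 'grip_width': 0.08516909794296477}
scene {'fx': 482.89587679293385, 'fy': 482.89587679293385, 'cx': 275.4067218936341, 'cy': 203.52394763338137, 'extrinsics': array([[-0.70987799, -0.70399721, -0.02147488,  0.37284928],
       [ 0.4694462 , -0.49565756,  0.73071461, -0.38628835],
       [-0.52506524,  0.50863692,  0.68234521, -1.38229175],
       [ 0.        ,  0.        ,  0.        ,  1.        ]])}
top {'fx': 498.2078534745125, 'fy': 498.2078534745125, 'cx': 280.6558331928695, 'cy': 205.17740857641664, 'extrinsics': array([[-0.00625964, -0.99971015,  0.0232473 , -0.08490982],
       [ 0.98939073, -0.00281734,  0.14525168, -0.60150921],
       [-0.14514408,  0.02390989,  0.98912159, -1.43252583],
       [ 0.        ,  0.        ,  0.        ,  1.        ]])}
wrist {'fx': 317.80642251199384, 'fy': 317.80642251199384, 'cx': 279.28013846216896, 'cy': 210.48993390724485, 'tool_from_camera': array([[ 1.02873228e-04,  9.58311346e-01,  2.85726010e-01,
         7.29732927e-02],
       [ 9.99999919e-01, -2.10130449e-04,  3.44725961e-04,
         7.26460018e-04],
       [ 3.90394534e-04,  2.85725952e-01, -9.58311290e-01,
        -1.40961623e-01],
       [ 0.00000000e+00,  0.00000000e+00,  0.00000000e+00,
         1.00000000e+00]])}
```

View pics/top0.png

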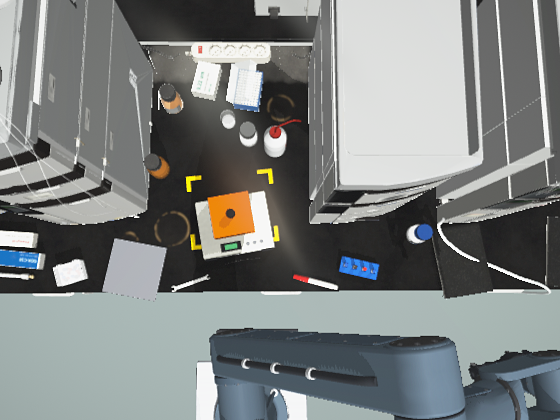

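View pics/scene0.png

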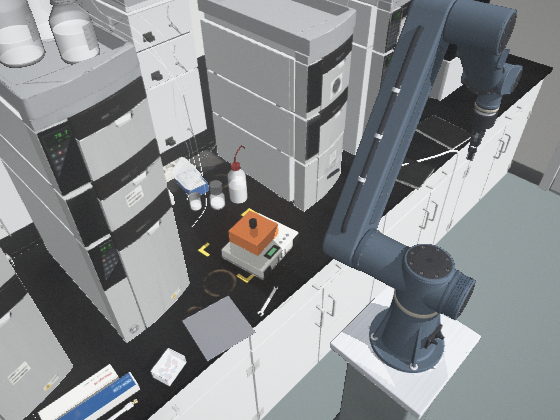

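```bash
cat > h.py <<'E'
import numpy as np,cv2
from scipy.spatial.transform import Rotation as R
from plant import status,cams
def pose():
    s=status.sense();T=np.eye(4);T[:3,:3]=R.from_rotvec(s['eef_rot']).as_matrix();T[:3,3]=s['position'];return T
def camT(n,T=None):
    c=cams.get_calibration(n)
    W=np.linalg.inv(c['extrinsics']) if 'extrinsics' in c else (pose() if T is None else T)@c['tool_from_camera']
    return c,W
def p2w(n,uv,z,T=None):
    c,W=camT(n,T);uv=np.atleast_2d(uv).astype(float)
    d=np.c_[(uv[:,0]-c['cx'])/c['fx'],-(uv[:,1]-c['cy'])/c['fy'],-np.ones(len(uv))]@W[:3,:3].T
    return W[:3,3]+d*((z-W[2,3])/d[:,2])[:,None]
def w2p(n,p,T=None):
    c,W=camT(n,T);q=(np.atleast_2d(p)-W[:3,3])@W[:3,:3]
    return np.c_[c['cx']-c['fx']*q[:,0]/q[:,2],c['cy']+c['fy']*q[:,1]/q[:,2]]
def mask(im,lo,hi,roi=None):
    m=cv2.inRange(cv2.cvtColor(im,cv2.COLOR_BGR2HSV),np.array(lo),np.array(hi))
    if roi: k=np.zeros_like(m);k[roi[1]:roi[3],roi[0]:roi[2]]=1;m*=k
    return m
def box(m,n,z,T=None):
    "min-area rectangle of largest blob, in world at height z: centre, size, angle deg of a side to x in +-45"
    cs=cv2.findContours(m,0,1)[0];c=max(cs,key=cv2.contourArea)[:,0]
    w=(p2w(n,c,z,T)[:,:2]*1000).astype(np.float32)
    (x,y),(a,b),t=cv2.minAreaRect(w);return np.round([x,y,a,b,(t+45)%90-45],1)
E
python3 - <<'E'
from h import *
im=cv2.imread('pics/top0.png')
y=mask(im,(22,120,120),(35,255,255),(170,150,300,265))
n,l,s,c=cv2.connectedComponentsWithStats(y)
for i in range(1,n):
    if s[i,4]>15: print('yel',s[i],np.round(p2w('top',[c[i]],0)[0],3))
ys=cv2.findNonZero(y)[:,0]; w=(p2w('top',ys,0)[:,:2]*1000).astype(np.float32); print('outline',cv2.minAreaRect(w))
print('lid',box(mask(im,(5,150,120),(17,255,255),(180,170,290,260)),'top',.095))
print('mat',box(mask(im,(100,10,90),(130,60,220),(95,225,172,305)),'top',.003))
print('tray',box(mask(im,(95,120,80),(125,255,255),(325,245,390,290)),'top',.018))
k=mask(im,(0,0,0),(180,255,60),(215,200,245,225));k[mask(im,(0,0,0),(180,255,60))==0]=0
n,l,s,c=cv2.connectedComponentsWithStats(k);i=1+np.argmax(s[1:,4]);print('knob',s[i],c[i],p2w('top',[c[i]],.126))
print('edge',p2w('top',[[280,291],[100,291],[200,291]],0))
print('bot',p2w('top',[[157,172],[420,233]],.0),p2w('top',[[424,233]],.108))
big=cv2.resize(im[160:305,90:390],None,fx=2.6,fy=2.6,interpolation=cv2.INTER_CUBIC);cv2.imwrite('pics/topz.png',big)
E
```

```text
yel [257 168  17  16 128] [ 0.706 -0.047  0.   ]
yel [186 175  15  17 124] [0.682 0.186 0.   ]
yel [273 225   7  17  81] [ 0.521 -0.074  0.   ]
yel [190 234  12  16  95] [0.493 0.173 0.   ]
outline ((598.9136962890625, 59.839515686035156), (226.84716796875, 267.0398254394531), 5.6881937980651855)
lid [568.2  56.3 122.4 116.7  10.3]
mat [416.6 347.4 161.9 161.4 -11. ]
tray [ 416.9 -319.7  116.2   49.8  -13. ]
knob [227 209   8   9  40] [229.975 212.875] [[0.56792921 0.05577772 0.126     ]]
edge [[ 0.3491227  -0.08516475  0.        ]
 [ 0.35276251  0.44715119  0.        ]
 [ 0.35074781  0.15250464  0.        ]]
bot [[ 0.71169112  0.29019064  0.        ]
 [ 0.52068032 -0.51355387  0.        ]] [[ 0.5110246  -0.49189531  0.108     ]]
```

View pics/topz.png

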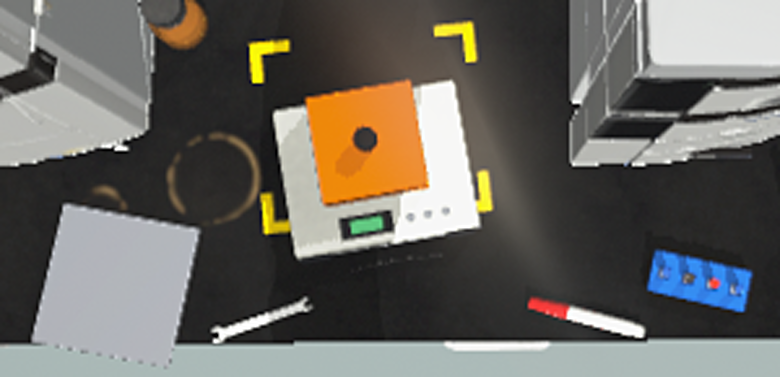

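```bash
cat >> h.py <<'E'
def to(x,y,z,yaw,T=None):
    "deltas (tool mm, wz rad) for a world target in mm, tool yaw deg, tool straight down"
    T=pose() if T is None else T
    G=np.eye(4);G[:3,3]=np.array([x,y,z])/1000;G[:3,:3]=(R.from_euler('z',yaw,degrees=True)*R.from_euler('x',180,degrees=True)).as_matrix()
    D=np.linalg.inv(T)@G;w=R.from_matrix(D[:3,:3]).as_rotvec()
    print((x,y,z,yaw),'d',np.round(D[:3,3]*1000,1),'w',np.round(w,3));return G
def now():
    s=status.sense();T=pose();print('t',round(s['clock'],2),'p',np.round(s['position']*1000,1),'yaw',round(np.degrees(np.arctan2(T[1,0],T[0,0])),2),'tilt',np.round(T[:3,2],3),'F',np.round(s['ft_force'],1),'w',round(s['grip_width']*1000,1),'gf',round(s['grip_force'],1),'q',np.round(s['joints'],2))
E
python3 - <<'E'
from h import *
now();G=to(380,-250,200,17);G=to(400,107,120,10,G);to(409,112,15,9,G)
E
```

```text
t 0.1 p [ 183.9 -596.7  230.4] yaw 17.12 tilt [-0.     0.002 -1.   ] F [-0.7  0.4  0.2] w 85.5 gf 0.0 q [-1.45  0.53  1.43 -0.    1.18 -0.18]
(380, -250, 200, 17) d [ 289.4 -273.5   31. ] w [-0.002 -0.     0.002]
(400, 107, 120, 10) d [ 123.5 -335.6   80. ] w [-0.    -0.     0.122]
(409, 112, 15, 9) d [  9.7  -3.4 105. ] w [-0.    -0.     0.017]
```

Emit:
{"api": "send_rows", "payload": {
  "deltas": [
    {"dx":289,"dy":-273,"dz":31,"grip":1},
    {"dx":289,"dy":-273,"dz":31,"grip":1},
    {"dx":289,"dy":-273,"dz":31,"grip":1},
    {"dx":289,"dy":-273,"dz":31,"grip":1},
    {"dx":289,"dy":-273,"dz":31,"grip":1},
    {"dx":289,"dy":-273,"dz":31,"grip":1},
    {"dx":289,"dy":-273,"dz":31,"grip":1},
    {"dx":289,"dy":-273,"dz":31,"grip":1}
  ]
}}

```text
$.deltas[0]: bad value
```

Run:
```python
from h import *
now();G=to(390,107,140,9)
```

```text
t 0.1 p [ 183.9 -596.7  230.4] yaw 17.12 tilt [-0.     0.002 -1.   ] F [-0.7  0.4  0.2] w 85.5 gf 0.0 q [-1.45  0.53  1.43 -0.    1.18 -0.18]
(390, 107, 140, 9) d [ 404.1 -611.6   91.7] w [-0.002 -0.     0.142]
```

Emit:
{"api": "send_rows", "payload": {
  "deltas": [
    {"dx":145,"dy":-137,"dz":15,"wx":0,"wy":0,"wz":0,"grip":1},
    {"dx":145,"dy":-137,"dz":15,"wx":0,"wy":0,"wz":0,"grip":1},
    {"dx":145,"dy":-137,"dz":15,"wx":0,"wy":0,"wz":0,"grip":1},
    {"dx":145,"dy":-137,"dz":15,"wx":0,"wy":0,"wz":0,"grip":1},
    {"dx":145,"dy":-137,"dz":15,"wx":0,"wy":0,"wz":0,"grip":1},
    {"dx":145,"dy":-137,"dz":15,"wx":0,"wy":0,"wz":0,"grip":1}
  ]
}}

```text
clock: 0.6
position: [0.2835, -0.4157, 0.2151]
eef_rot: [-3.097, -0.473, 0.0]
ft_force: [-0.5, 0.5, 0.3]
grip_width: 0.0122
grip_force: 0.0
```

Emit:
{"api": "send_rows", "payload": {
  "deltas": [
    {"dx":145,"dy":-137,"dz":15,"grip":1,"wx":0,"wy":0,"wz":0},
    {"dx":145,"dy":-137,"dz":15,"grip":1,"wx":0,"wy":0,"wz":0},
    {"dx":145,"dy":-137,"dz":15,"grip":1,"wx":0,"wy":0,"wz":0},
    {"dx":145,"dy":-137,"dz":15,"grip":1,"wx":0,"wy":0,"wz":0},
    {"dx":145,"dy":-137,"dz":15,"grip":1,"wx":0,"wy":0,"wz":0},
    {"dx":145,"dy":-137,"dz":15,"grip":1,"wx":0,"wy":0,"wz":0}
  ]
}}

```text
clock: 1.1
position: [0.3811, -0.2443, 0.2006]
eef_rot: [-3.1, -0.476, 0.002]
ft_force: [0.1, 0.4, 0.4]
grip_width: 0.0
grip_force: 0.0
```

Emit:
{"api": "send_rows", "payload": {
  "deltas": [
    {"dx":100,"dy":-280,"dz":60,"grip":1,"wx":0,"wy":0,"wz":0.14},
    {"dx":100,"dy":-280,"dz":60,"grip":1,"wx":0,"wy":0,"wz":0.14},
    {"dx":100,"dy":-280,"dz":60,"grip":1,"wx":0,"wy":0,"wz":0.14},
    {"dx":100,"dy":-280,"dz":60,"grip":1,"wx":0,"wy":0,"wz":0.14},
    {"dx":100,"dy":-280,"dz":60,"grip":1,"wx":0,"wy":0,"wz":0.14},
    {"dx":100,"dy":-280,"dz":60,"grip":1,"wx":0,"wy":0,"wz":0.14},
    {"dx":100,"dy":-280,"dz":60,"grip":1,"wx":0,"wy":0,"wz":0.14},
    {"dx":100,"dy":-280,"dz":60,"grip":1,"wx":0,"wy":0,"wz":0.14}
  ]
}}

```text
clock: 1.77
position: [0.3924, 0.0503, 0.1404]
eef_rot: [-3.13, -0.255, 0.004]
ft_force: [-0.6, -0.3, -0.2]
grip_width: -0.0003
grip_force: 0.0
```

Run:
```python
from h import *
now();G=to(400,110,100,9);G=to(400,110,15,9)
```

```text
t 1.77 p [392.4  50.3 140.4] yaw 9.3 tilt [-0.003  0.001 -1.   ] F [-0.6 -0.3 -0.2] w -0.3 gf 0.0 q [-0.16  0.4   2.08  0.    0.67  1.25]
(400, 110, 100, 9) d [ 17.3 -57.6  40.5] w [-0.001  0.002  0.005]
(400, 110, 15, 9) d [ 17.5 -57.5 125.5] w [-0.001  0.002  0.005]
```

Emit:
{"api": "send_rows", "payload": {
  "deltas": [
    {"dx":17,"dy":-58,"dz":60,"grip":1,"wx":0,"wy":0,"wz":0},
    {"dx":17,"dy":-58,"dz":60,"grip":1,"wx":0,"wy":0,"wz":0},
    {"dx":17,"dy":-58,"dz":60,"grip":1,"wx":0,"wy":0,"wz":0},
    {"dx":17,"dy":-58,"dz":125,"grip":1,"wx":0,"wy":0,"wz":0},
    {"dx":17,"dy":-58,"dz":125,"grip":1,"wx":0,"wy":0,"wz":0},
    {"dx":17,"dy":-58,"dz":125,"grip":1,"wx":0,"wy":0,"wz":0}
  ]
}}

```text
clock: 2.27
position: [0.4002, 0.1063, 0.0131]
eef_rot: [-3.131, -0.249, 0.01]
ft_force: [0.7, 0.2, 0.3]
grip_width: 0.0001
grip_force: 0.0
```

Emit:
{"api": "send_rows", "payload": {
  "deltas": [
    {"dx":6,"dy":0,"dz":0,"grip":1,"wx":0,"wy":0,"wz":0},
    {"dx":12,"dy":0,"dz":0,"grip":1,"wx":0,"wy":0,"wz":0},
    {"dx":18,"dy":0,"dz":0,"grip":1,"wx":0,"wy":0,"wz":0},
    {"dx":22,"dy":0,"dz":0,"grip":1,"wx":0,"wy":0,"wz":0},
    {"dx":25,"dy":0,"dz":0,"grip":1,"wx":0,"wy":0,"wz":0},
    {"dx":28,"dy":0,"dz":0,"grip":1,"wx":0,"wy":0,"wz":0}
  ]
}}

```text
clock: 2.77
position: [0.4301, 0.1114, 0.0174]
eef_rot: [3.131, 0.249, 0.004]
ft_force: [-0.1, 0.3, -0.3]
grip_width: 0.0001
grip_force: 0.0
```

Run:
```python
from h import *
now();cv2.imwrite('pics/w1.png',cams.get_image('wrist'))
```

```text
t 2.77 p [430.1 111.4  17.4] yaw 9.1 tilt [ 0.002 -0.    -1.   ] F [-0.1  0.3 -0.3] w 0.1 gf 0.0 q [ 0.    0.71  2.03 -0.    0.39  1.41]
```

View pics/w1.png

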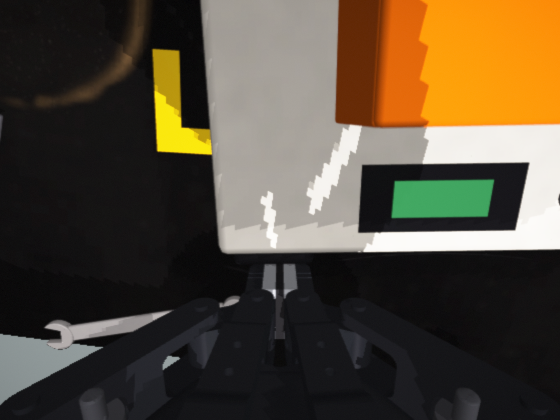

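Run:
```python
from h import *
r=np.radians(10.3);c,s=np.cos(r),np.sin(r)
P=p2w('wrist',[[221,253],[500,250]],.045)[:,:2]*1000;print(P)
print('pred corner',544.6-85*c-105*s,52-85*s+105*c)
```

```text
[[448.98877355 136.54593327]
 [467.28259384  30.34238201]]
pred corner 442.19553918843224 140.10974069813216
```

Emit:
{"api": "send_rows", "payload": {
  "deltas": [
    {"dx":5,"dy":0,"dz":2,"grip":1,"wx":0,"wy":0,"wz":0},
    {"dx":8,"dy":0,"dz":2,"grip":1,"wx":0,"wy":0,"wz":0},
    {"dx":11,"dy":0,"dz":2,"grip":1,"wx":0,"wy":0,"wz":0},
    {"dx":11,"dy":0,"dz":2,"grip":1,"wx":0,"wy":0,"wz":0}
  ]
}}

```text
clock: 3.15
position: [0.4319, 0.1133, 0.0139]
eef_rot: [-3.13, -0.25, 0.026]
ft_force: [-9.6, -1.4, 5.3]
grip_width: 0.0001
grip_force: 4.7
```

Emit:
{"api": "send_rows", "payload": {
  "deltas": [
    {"dx":3,"dy":0,"dz":0,"grip":1,"wx":0,"wy":0,"wz":0},
    {"dx":6,"dy":0,"dz":0,"grip":1,"wx":0,"wy":0,"wz":0},
    {"dx":9,"dy":0,"dz":0,"grip":1,"wx":0,"wy":0,"wz":0},
    {"dx":12,"dy":0,"dz":0,"grip":1,"wx":0,"wy":0,"wz":0},
    {"dx":15,"dy":0,"dz":0,"grip":1,"wx":0,"wy":0,"wz":0},
    {"dx":18,"dy":0,"dz":0,"grip":1,"wx":0,"wy":0,"wz":0},
    {"dx":18,"dy":0,"dz":0,"grip":1,"wx":0,"wy":0,"wz":0},
    {"dx":18,"dy":0,"dz":0,"grip":1,"wx":0,"wy":0,"wz":0}
  ]
}}

```text
clock: 3.82
position: [0.4479, 0.1169, 0.0133]
eef_rot: [-3.129, -0.249, 0.031]
ft_force: [-10.4, 4.6, 3.0]
grip_width: 0.0001
grip_force: 5.0
```

```bash
cat >> h.py <<'E'
def heater(im=None):
    im=cams.get_image('top') if im is None else im
    b=box(mask(im,(5,150,120),(17,255,255),(170,150,300,265)),'top',.095)
    a=b[4];r=np.radians(a);h=b[:2]-24*np.array([np.cos(r),np.sin(r)])
    M=np.array([[np.cos(r),-np.sin(r)],[np.sin(r),np.cos(r)]])
    print('lid',b,'heater',np.round(h,1),'yaw',a,'padL',np.round(h+M@[-92,83],1),'padR',np.round(h+M@[-92,-83],1));return h,a
E
python3 - <<'E'
from h import *
now();heater()
E
```

```text
t 3.82 p [447.9 116.9  13.3] yaw 9.12 tilt [-0.02   0.001 -1.   ] F [-10.4   4.6   3. ] w 0.1 gf 5.0 q [0.01 0.73 1.97 0.   0.46 1.42]
lid [597.5  57.5  59.6  25.2  11.7] heater [574.   52.6] yaw 11.7 padL [467.1 115.3] padR [500.7 -47.3]
```

Emit:
{"api": "send_rows", "payload": {
  "deltas": [
    {"dx":-20,"dy":0,"dz":0,"grip":1,"wx":0,"wy":0,"wz":0},
    {"dx":-40,"dy":0,"dz":0,"grip":1,"wx":0,"wy":0,"wz":0},
    {"dx":-40,"dy":40,"dz":0,"grip":1,"wx":0,"wy":0,"wz":0},
    {"dx":-40,"dy":80,"dz":0,"grip":1,"wx":0,"wy":0,"wz":0},
    {"dx":-40,"dy":120,"dz":0,"grip":1,"wx":0,"wy":0,"wz":0},
    {"dx":-40,"dy":160,"dz":0,"grip":1,"wx":0,"wy":0,"wz":0},
    {"dx":-40,"dy":163,"dz":-3,"grip":1,"wx":0,"wy":0,"wz":0},
    {"dx":-40,"dy":163,"dz":-3,"grip":1,"wx":0,"wy":0,"wz":0}
  ]
}}

```text
clock: 4.53
position: [0.4452, -0.054, 0.0175]
eef_rot: [3.131, 0.241, 0.003]
ft_force: [-0.8, 0.4, -0.0]
grip_width: -0.0001
grip_force: 0.0
```

Run:
```python
from h import *
now();im=cams.get_image('top');heater(im);w=cams.get_image('wrist')
cv2.imwrite('pics/tw.png',np.hstack([cv2.resize(im[150:300,160:330],(397,350)),cv2.resize(w,(400,350))]))
```

```text
t 4.53 p [445.2 -54.   17.5] yaw 8.81 tilt [ 0.002 -0.001 -1.   ] F [-0.8  0.4 -0. ] w -0.1 gf 0.0 q [-0.37  0.71  2.02 -0.    0.4   1.05]
lid [580.   51.6 123.7 117.8   5.7] heater [556.1  49.2] yaw 5.7 padL [456.3 122.7] padR [472.8 -42.5]
```

View pics/tw.png

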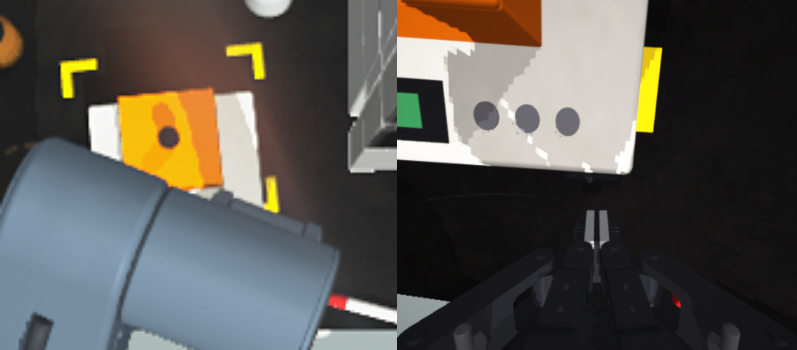

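Emit:
{"api": "send_rows", "payload": {
  "deltas": [
    {"dx":8,"dy":-10,"dz":1,"grip":1,"wx":0,"wy":0,"wz":0},
    {"dx":14,"dy":-10,"dz":1,"grip":1,"wx":0,"wy":0,"wz":0},
    {"dx":20,"dy":-10,"dz":1,"grip":1,"wx":0,"wy":0,"wz":0},
    {"dx":26,"dy":-10,"dz":1,"grip":1,"wx":0,"wy":0,"wz":0},
    {"dx":31,"dy":-10,"dz":1,"grip":1,"wx":0,"wy":0,"wz":0},
    {"dx":36,"dy":-10,"dz":1,"grip":1,"wx":0,"wy":0,"wz":0},
    {"dx":40,"dy":-10,"dz":1,"grip":1,"wx":0,"wy":0,"wz":0},
    {"dx":43,"dy":-10,"dz":1,"grip":1,"wx":0,"wy":0,"wz":0}
  ]
}}

```text
clock: 5.3
position: [0.4785, -0.0332, 0.0157]
eef_rot: [-3.128, -0.254, 0.021]
ft_force: [-11.0, -6.5, 4.5]
grip_width: 0.0003
grip_force: 6.0
```

Run:
```python
from h import *
now();im=cams.get_image('top');heater(im)
```

```text
t 5.3 p [478.5 -33.2  15.7] yaw 9.28 tilt [-0.014  0.002 -1.   ] F [-11.   -6.5   4.5] w 0.3 gf 6.0 q [-0.3   0.73  1.93 -0.    0.49  1.11]
lid [598.3  59.4 107.  115.3   8.9] heater [574.6  55.7] yaw 8.9 padL [470.9 123.5] padR [496.5 -40.5]
```

Emit:
{"api": "send_rows", "payload": {
  "deltas": [
    {"dx":-20,"dy":0,"dz":0,"grip":1,"wx":0,"wy":0,"wz":0},
    {"dx":-32,"dy":0,"dz":0,"grip":1,"wx":0,"wy":0,"wz":0},
    {"dx":-32,"dy":-40,"dz":0,"grip":1,"wx":0,"wy":0,"wz":0},
    {"dx":-32,"dy":-80,"dz":0,"grip":1,"wx":0,"wy":0,"wz":0},
    {"dx":-32,"dy":-120,"dz":0,"grip":1,"wx":0,"wy":0,"wz":0},
    {"dx":-32,"dy":-156,"dz":0,"grip":1,"wx":0,"wy":0,"wz":0},
    {"dx":-32,"dy":-156,"dz":0,"grip":1,"wx":0,"wy":0,"wz":0},
    {"dx":-32,"dy":-156,"dz":0,"grip":1,"wx":0,"wy":0,"wz":0}
  ]
}}

```text
clock: 6.02
position: [0.4279, 0.1167, 0.0163]
eef_rot: [3.131, 0.259, 0.0]
ft_force: [-0.5, -0.3, 0.0]
grip_width: -0.0002
grip_force: 0.0
```

Run:
```python
from h import *
now();T=pose();w=cams.get_image('wrist');cv2.imwrite('pics/w2.png',w)
g=cv2.cvtColor(w,cv2.COLOR_BGR2HSV)
# white deck near corner
m=cv2.inRange(g,np.array((0,0,90)),np.array((180,60,255)));m[265:]=0
cs=max(cv2.findContours(m,0,1)[0],key=cv2.contourArea)[:,0]
P=p2w('wrist',cs,.045,T)[:,:2]*1000
i=np.argmin(P[:,0]-P[:,1]*.5);print('corner',P[i],cs[i])
# near edge points: max row per column
cols=np.arange(240,540,10);E=np.array([[c,np.nonzero(m[:,c])[0].max()] for c in cols if m[:,c].any()])
Q=p2w('wrist',E,.045,T)[:,:2]*1000
v=cv2.fitLine(Q.astype(np.float32),cv2.DIST_HUBER,0,.01,.01).ravel();print('near edge yaw',np.degrees(np.arctan(-v[0]/v[1])),'pt',v[2:])
```

```text
t 6.02 p [427.9 116.7  16.3] yaw 9.46 tilt [ 0. -0. -1.] F [-0.5 -0.3  0. ] w -0.2 gf 0.0 q [ 0.01  0.71  2.04 -0.    0.39  1.42]
corner [471.88343577 140.33643032] [233 190]
near edge yaw 9.223102 pt [480.83173  80.83798]
```

Emit:
{"api": "send_rows", "payload": {
  "deltas": [
    {"dx":12,"dy":0,"dz":1,"grip":1,"wx":0,"wy":0,"wz":0},
    {"dx":19,"dy":0,"dz":1,"grip":1,"wx":0,"wy":0,"wz":0},
    {"dx":26,"dy":0,"dz":1,"grip":1,"wx":0,"wy":0,"wz":0},
    {"dx":33,"dy":0,"dz":1,"grip":1,"wx":0,"wy":0,"wz":0},
    {"dx":39,"dy":0,"dz":1,"grip":1,"wx":0,"wy":0,"wz":0},
    {"dx":45,"dy":0,"dz":1,"grip":1,"wx":0,"wy":0,"wz":0},
    {"dx":50,"dy":0,"dz":1,"grip":1,"wx":0,"wy":0,"wz":0},
    {"dx":53,"dy":0,"dz":1,"grip":1,"wx":0,"wy":0,"wz":0}
  ]
}}

```text
clock: 6.73
position: [0.472, 0.1225, 0.0143]
eef_rot: [-3.13, -0.246, 0.03]
ft_force: [-11.7, 4.6, 3.2]
grip_width: -0.0001
grip_force: 5.7
```

Emit:
{"api": "send_rows", "payload": {
  "deltas": [
    {"dx":1,"dy":0,"dz":0,"grip":1,"wx":0,"wy":0,"wz":0}
  ]
}}

```text
clock: 6.82
position: [0.4735, 0.1226, 0.0143]
eef_rot: [-3.13, -0.246, 0.029]
ft_force: [-12.3, 3.1, 3.8]
grip_width: -0.0
grip_force: 5.7
```

Emit:
{"api": "send_rows", "payload": {
  "deltas": [
    {"dx":-20,"dy":0,"dz":0,"grip":1,"wx":0,"wy":0,"wz":0},
    {"dx":-40,"dy":0,"dz":0,"grip":1,"wx":0,"wy":0,"wz":0},
    {"dx":-40,"dy":40,"dz":0,"grip":1,"wx":0,"wy":0,"wz":0},
    {"dx":-40,"dy":80,"dz":0,"grip":1,"wx":0,"wy":0,"wz":0},
    {"dx":-40,"dy":120,"dz":0,"grip":1,"wx":0,"wy":0,"wz":0},
    {"dx":-40,"dy":155,"dz":-1,"grip":1,"wx":0,"wy":0,"wz":0},
    {"dx":-40,"dy":155,"dz":-1,"grip":1,"wx":0,"wy":0,"wz":0},
    {"dx":-40,"dy":155,"dz":-1,"grip":1,"wx":0,"wy":0,"wz":0}
  ]
}}

```text
clock: 7.48
position: [0.468, -0.0397, 0.0164]
eef_rot: [3.132, 0.239, 0.003]
ft_force: [0.2, -0.2, 0.5]
grip_width: 0.0003
grip_force: 0.0
```

Run:
```python
from h import *
now();im=cams.get_image('top');heater(im)
```

```text
t 7.48 p [468.  -39.7  16.4] yaw 8.75 tilt [ 0.002 -0.001 -1.   ] F [ 0.2 -0.2  0.5] w 0.3 gf 0.0 q [-0.32  0.72  1.97  0.    0.45  1.09]
lid [605.   52.3 125.2 115.4   6.2] heater [581.1  49.7] yaw 6.2 padL [480.7 122.3] padR [498.6 -42.7]
```

Emit:
{"api": "send_rows", "payload": {
  "deltas": [
    {"dx":7,"dy":0,"dz":1,"grip":1,"wx":0,"wy":0,"wz":0},
    {"dx":14,"dy":0,"dz":1,"grip":1,"wx":0,"wy":0,"wz":0},
    {"dx":19,"dy":0,"dz":1,"grip":1,"wx":0,"wy":0,"wz":0},
    {"dx":24,"dy":0,"dz":1,"grip":1,"wx":0,"wy":0,"wz":0},
    {"dx":28,"dy":0,"dz":1,"grip":1,"wx":0,"wy":0,"wz":0},
    {"dx":31,"dy":0,"dz":1,"grip":1,"wx":0,"wy":0,"wz":0},
    {"dx":33,"dy":0,"dz":1,"grip":1,"wx":0,"wy":0,"wz":0}
  ]
}}

```text
clock: 8.12
position: [0.493, -0.0294, 0.0147]
eef_rot: [-3.128, -0.255, 0.022]
ft_force: [-10.9, -6.1, 3.5]
grip_width: -0.0001
grip_force: 5.9
```

Run:
```python
from h import *
now();im=cams.get_image('top');heater(im)
```

```text
t 8.12 p [493.  -29.4  14.7] yaw 9.32 tilt [-0.014  0.002 -1.   ] F [-10.9  -6.1   3.5] w -0.1 gf 5.9 q [-0.28  0.74  1.9  -0.    0.52  1.13]
lid [616.5  58.4 109.2 116.3   6.4] heater [592.6  55.7] yaw 6.4 padL [492. 128.] padR [510.5 -37. ]
```

Emit:
{"api": "send_rows", "payload": {
  "deltas": [
    {"dx":-20,"dy":0,"dz":0,"grip":1,"wx":0,"wy":0,"wz":0},
    {"dx":-32,"dy":0,"dz":0,"grip":1,"wx":0,"wy":0,"wz":0},
    {"dx":-32,"dy":-40,"dz":0,"grip":1,"wx":0,"wy":0,"wz":0},
    {"dx":-32,"dy":-80,"dz":0,"grip":1,"wx":0,"wy":0,"wz":0},
    {"dx":-32,"dy":-120,"dz":0,"grip":1,"wx":0,"wy":0,"wz":0},
    {"dx":-32,"dy":-156,"dz":0,"grip":1,"wx":0,"wy":0,"wz":0},
    {"dx":-32,"dy":-156,"dz":0,"grip":1,"wx":0,"wy":0,"wz":0},
    {"dx":-32,"dy":-156,"dz":0,"grip":1,"wx":0,"wy":0,"wz":0}
  ]
}}

```text
clock: 8.83
position: [0.4427, 0.1206, 0.0154]
eef_rot: [3.131, 0.26, 0.001]
ft_force: [0.6, 0.2, 0.8]
grip_width: 0.0
grip_force: 0.0
```

Emit:
{"api": "send_rows", "payload": {
  "deltas": [
    {"dx":14,"dy":0,"dz":1,"grip":1,"wx":0,"wy":0,"wz":0},
    {"dx":22,"dy":0,"dz":1,"grip":1,"wx":0,"wy":0,"wz":0},
    {"dx":30,"dy":0,"dz":1,"grip":1,"wx":0,"wy":0,"wz":0},
    {"dx":37,"dy":0,"dz":1,"grip":1,"wx":0,"wy":0,"wz":0},
    {"dx":43,"dy":0,"dz":1,"grip":1,"wx":0,"wy":0,"wz":0},
    {"dx":49,"dy":0,"dz":1,"grip":1,"wx":0,"wy":0,"wz":0},
    {"dx":54,"dy":0,"dz":1,"grip":1,"wx":0,"wy":0,"wz":0},
    {"dx":55,"dy":0,"dz":1,"grip":1,"wx":0,"wy":0,"wz":0}
  ]
}}

```text
clock: 9.5
position: [0.4897, 0.1263, 0.0133]
eef_rot: [-3.13, -0.246, 0.027]
ft_force: [-10.2, 3.7, 2.1]
grip_width: -0.0005
grip_force: 5.2
```

Emit:
{"api": "send_rows", "payload": {
  "deltas": [
    {"dx":-20,"dy":0,"dz":0,"grip":1,"wx":0,"wy":0,"wz":0},
    {"dx":-40,"dy":0,"dz":0,"grip":1,"wx":0,"wy":0,"wz":0},
    {"dx":-40,"dy":40,"dz":0,"grip":1,"wx":0,"wy":0,"wz":0},
    {"dx":-40,"dy":80,"dz":0,"grip":1,"wx":0,"wy":0,"wz":0},
    {"dx":-40,"dy":120,"dz":0,"grip":1,"wx":0,"wy":0,"wz":0},
    {"dx":-40,"dy":155,"dz":-1,"grip":1,"wx":0,"wy":0,"wz":0},
    {"dx":-40,"dy":155,"dz":-1,"grip":1,"wx":0,"wy":0,"wz":0},
    {"dx":-40,"dy":155,"dz":-1,"grip":1,"wx":0,"wy":0,"wz":0}
  ]
}}

```text
clock: 10.17
position: [0.4836, -0.036, 0.0154]
eef_rot: [3.132, 0.24, 0.003]
ft_force: [-0.4, 1.0, 0.4]
grip_width: -0.0001
grip_force: 0.0
```

Run:
```python
from h import *
now();im=cams.get_image('top');heater(im)
```

```text
t 10.17 p [483.6 -36.   15.4] yaw 8.76 tilt [ 0.002 -0.    -1.   ] F [-0.4  1.   0.4] w -0.1 gf 0.0 q [-0.31  0.73  1.93  0.    0.48  1.11]
lid [618.1  55.  124.4 117.    2.8] heater [594.1  53.8] yaw 2.8 padL [498.2 132.2] padR [506.3 -33.6]
```

Emit:
{"api": "send_rows", "payload": {
  "deltas": [
    {"dx":6,"dy":0,"dz":1,"grip":1,"wx":0,"wy":0,"wz":0},
    {"dx":12,"dy":0,"dz":1,"grip":1,"wx":0,"wy":0,"wz":0},
    {"dx":17,"dy":0,"dz":1,"grip":1,"wx":0,"wy":0,"wz":0},
    {"dx":22,"dy":0,"dz":1,"grip":1,"wx":0,"wy":0,"wz":0},
    {"dx":26,"dy":0,"dz":1,"grip":1,"wx":0,"wy":0,"wz":0},
    {"dx":28,"dy":0,"dz":1,"grip":1,"wx":0,"wy":0,"wz":0},
    {"dx":29,"dy":0,"dz":1,"grip":1,"wx":0,"wy":0,"wz":0}
  ]
}}

```text
clock: 10.8
position: [0.5049, -0.0265, 0.0135]
eef_rot: [-3.128, -0.255, 0.022]
ft_force: [-11.8, -6.3, 3.5]
grip_width: 0.0002
grip_force: 5.8
```

Emit:
{"api": "send_rows", "payload": {
  "deltas": [
    {"dx":-20,"dy":0,"dz":0,"grip":1,"wx":0,"wy":0,"wz":0},
    {"dx":-50,"dy":0,"dz":0,"grip":1,"wx":0,"wy":0,"wz":0},
    {"dx":-80,"dy":0,"dz":-20,"grip":1,"wx":0,"wy":0,"wz":0},
    {"dx":-80,"dy":20,"dz":-60,"grip":1,"wx":0,"wy":0,"wz":0},
    {"dx":-80,"dy":60,"dz":-100,"grip":1,"wx":0,"wy":0,"wz":0},
    {"dx":-80,"dy":100,"dz":-130,"grip":1,"wx":0,"wy":0,"wz":0},
    {"dx":-80,"dy":140,"dz":-150,"grip":0,"wx":0,"wy":0,"wz":0},
    {"dx":-80,"dy":160,"dz":-180,"grip":-1,"wx":0,"wy":0,"wz":0}
  ]
}}

```text
clock: 11.47
position: [0.4555, -0.1847, 0.1803]
eef_rot: [3.131, 0.252, 0.0]
ft_force: [1.7, -0.2, -0.7]
grip_width: 0.023
grip_force: 0.0
```

Run:
```python
from h import *
now();im=cams.get_image('top');heater(im)
y=mask(im,(22,120,120),(35,255,255),(170,150,300,265))
n,l,s,c=cv2.connectedComponentsWithStats(y)
for i in range(1,n):
    if s[i,4]>15: print('yel',s[i],np.round(p2w('top',[c[i]],0)[0],3))
print('tray',box(mask(im,(95,120,80),(125,255,255),(325,235,400,290)),'top',.018))
cv2.imwrite('pics/t3.png',cv2.resize(im[150:310,90:400],None,fx=2.5,fy=2.5))
```

```text
t 11.47 p [ 455.5 -184.7  180.3] yaw 9.22 tilt [ 0. -0. -1.] F [ 1.7 -0.2 -0.7] w 23.0 gf 0.0 q [-0.61  0.43  1.82 -0.    0.9   0.8 ]
lid [651.6  67.   39.4  27.   12.9] heater [628.2  61.6] yaw 12.9 padL [520. 122.] padR [557.1 -39.8]
yel [257 169  16  15  98] [ 0.704 -0.048  0.   ]
yel [186 175  16  17 127] [0.683 0.186 0.   ]
yel [ 209  175   43   42 1087] [0.629 0.072 0.   ]
yel [263 226  17  17 124] [ 0.513 -0.064  0.   ]
yel [190 234  18  16 134] [0.491 0.166 0.   ]
tray [ 412.5 -338.3   78.    49.6  -13.2]
```

View pics/t3.png

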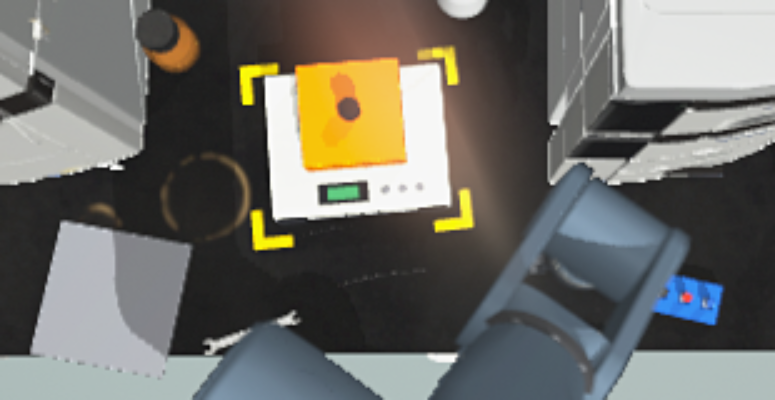

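Run:
```python
from h import *
im=cams.get_image('top')
m=mask(im,(5,140,110),(27,255,255),(203,168,256,225));b=box(m,'top',.095);print(b)
r=np.radians(b[4]);print('heater',b[:2]-24*np.array([np.cos(r),np.sin(r)]))
# deck whole outline incl lid: white
d=mask(im,(0,0,150),(180,60,255),(185,165,275,245));d|=m
# deck near edge
g=cv2.connectedComponentsWithStats(d);l=1+np.argmax(g[2][1:,4]);print('deck',box((g[1]==l).astype(np.uint8),'top',.045))
k=mask(im,(0,0,0),(180,255,70),(220,183,240,202));n,l,s,c=cv2.connectedComponentsWithStats(k);i=1+np.argmax(s[1:,4]);print('knob',s[i],p2w('top',[c[i]],.126)[0])
P=p2w('top',[[257,169]],0)
y=mask(im,(22,120,120),(35,255,255),(170,150,300,265));y[m>0]=0
n,l,s,c=cv2.connectedComponentsWithStats(y);pp=[]
w=np.vstack([p2w('top',np.argwhere(l==i)[:,::-1],0)[:,:2] for i in range(1,n) if s[i,4]>60])*1000
print('outline',cv2.minAreaRect(w.astype(np.float32)))
now();G=to(622,58,200,5);
```

```text
[623.7  58.9 124.  118.5   4.6]
heater [599.77730692  56.97522582]
deck [604.2  54.8 185.4 211.3   4.6]Traceback (most recent call last):
  File "<stdin>", line 9, in <module>
    return _wrapfunc(a, 'argmax', axis=axis, out=out, **kwds)
    return bound(*args, **kwds)
ValueError: attempt to get argmax of an empty sequence
```

Run:
```python
from h import *
print(p2w('top',[[229.2,193.2]],.126)[0])
now();to(624,59,220,4.6)
```

```text
[0.62357318 0.05841848 0.126     ]
t 11.57 p [ 460.7 -189.9  184. ] yaw 9.01 tilt [ 0.013 -0.01  -1.   ] F [ 0.8 -0.6 -0.3] w 38.1 gf 0.0 q [-0.62  0.42  1.81 -0.    0.9   0.8 ]
(624, 59, 220, 4.6) d [ 200.7 -219.9  -36.4] w [ 0.012 -0.012  0.077]
```

Emit:
{"api": "send_rows", "payload": {
  "deltas": [
    {"dx":200,"dy":-220,"dz":-36,"grip":-1,"wx":0,"wy":0,"wz":0.077},
    {"dx":200,"dy":-220,"dz":-36,"grip":-1,"wx":0,"wy":0,"wz":0.077},
    {"dx":200,"dy":-220,"dz":-36,"grip":-1,"wx":0,"wy":0,"wz":0.077},
    {"dx":200,"dy":-220,"dz":-36,"grip":-1,"wx":0,"wy":0,"wz":0.077},
    {"dx":200,"dy":-220,"dz":-36,"grip":-1,"wx":0,"wy":0,"wz":0.077},
    {"dx":200,"dy":-220,"dz":-36,"grip":-1,"wx":0,"wy":0,"wz":0.077},
    {"dx":200,"dy":-220,"dz":-36,"grip":-1,"wx":0,"wy":0,"wz":0.077},
    {"dx":200,"dy":-220,"dz":-36,"grip":-1,"wx":0,"wy":0,"wz":0.077}
  ]
}}

```text
clock: 12.23
position: [0.6205, 0.0724, 0.2154]
eef_rot: [-3.136, -0.14, -0.007]
ft_force: [-0.8, -0.5, 0.2]
grip_width: 0.0852
grip_force: 0.0
```

Emit:
{"api": "send_rows", "payload": {
  "deltas": [
    {"dx":0,"dy":0,"dz":0,"grip":-1,"wx":0,"wy":0,"wz":0},
    {"dx":0,"dy":0,"dz":0,"grip":-1,"wx":0,"wy":0,"wz":0},
    {"dx":0,"dy":0,"dz":0,"grip":-1,"wx":0,"wy":0,"wz":0}
  ]
}}

```text
clock: 12.48
position: [0.616, 0.0645, 0.2141]
eef_rot: [3.139, 0.129, -0.005]
ft_force: [-0.7, 0.3, -0.0]
grip_width: 0.0854
grip_force: 0.0
```

Run:
```python
from h import *
now();T=pose();w=cams.get_image('wrist');cv2.imwrite('pics/w3.png',w);print(w2p('wrist',[[.624,.059,.126],[.624,.059,.095]],T))
m=mask(w,(5,140,70),(27,255,255));print('lid',box(m,'wrist',.095,T))
to(624,59,102,4.6)
```

```text
t 12.48 p [616.   64.5 214.1] yaw 4.7 tilt [-0.003 -0.    -1.   ] F [-0.7  0.3 -0. ] w 85.4 gf 0.0 q [-0.08  0.54  1.46 -0.    1.14  1.41]
[[286.74672382 206.63614108]
 [285.93562875 196.43572678]]
lid [628.   58.6 117.5 116.1   4.7]
(624, 59, 102, 4.6) d [  7.7   5.6 112.3] w [0.    0.003 0.001]
```

View pics/w3.png

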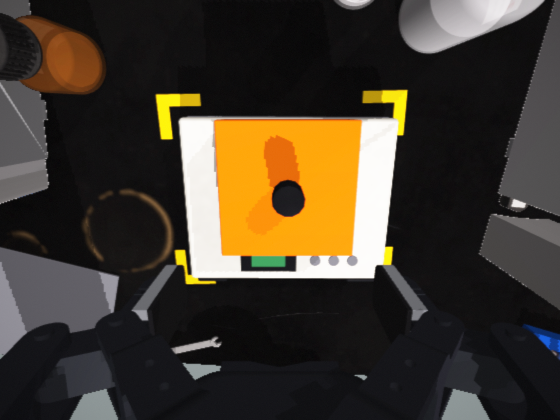

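Emit:
{"api": "send_rows", "payload": {
  "deltas": [
    {"dx":11,"dy":6,"dz":40,"grip":-1,"wx":0,"wy":0,"wz":0},
    {"dx":11,"dy":6,"dz":80,"grip":-1,"wx":0,"wy":0,"wz":0},
    {"dx":11,"dy":6,"dz":105,"grip":-1,"wx":0,"wy":0,"wz":0},
    {"dx":11,"dy":6,"dz":112,"grip":-1,"wx":0,"wy":0,"wz":0},
    {"dx":11,"dy":6,"dz":112,"grip":-1,"wx":0,"wy":0,"wz":0},
    {"dx":11,"dy":6,"dz":112,"grip":-1,"wx":0,"wy":0,"wz":0}
  ]
}}

```text
clock: 13.03
position: [0.6294, 0.0587, 0.1038]
eef_rot: [3.139, 0.126, 0.001]
ft_force: [0.0, 0.6, 0.6]
grip_width: 0.0855
grip_force: 0.0
```

Run:
```python
from h import *
now();T=pose();w=cams.get_image('wrist');cv2.imwrite('pics/w4.png',w[100:])
```

```text
t 13.03 p [629.4  58.7 103.8] yaw 4.6 tilt [ 0.001 -0.    -1.   ] F [0.  0.6 0.6] w 85.5 gf 0.0 q [-0.08  0.69  1.52 -0.    0.93  1.41]
```

View pics/w4.png

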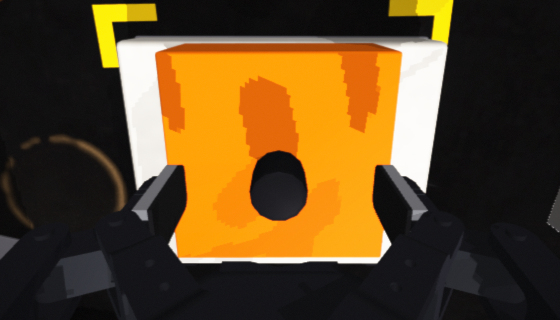

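Run:
```python
from h import *
print(w2p('wrist',[[.6275,.0585,.126],[.6275,.0585,.095],[.6405,.0585,.095],[.6145,.0585,.126]])-[0,100])
```

```text
[[278.13532053 200.14350936]
 [278.34207276 167.33608668]
 [280.37287274 144.31695116]
 [275.78526521 225.98457163]]
```

Emit:
{"api": "send_rows", "payload": {
  "deltas": [
    {"dx":-1,"dy":0,"dz":0,"grip":1,"wx":0,"wy":0,"wz":0},
    {"dx":-1,"dy":0,"dz":0,"grip":1,"wx":0,"wy":0,"wz":0},
    {"dx":-1,"dy":0,"dz":0,"grip":1,"wx":0,"wy":0,"wz":0},
    {"dx":-1,"dy":0,"dz":0,"grip":1,"wx":0,"wy":0,"wz":0},
    {"dx":-1,"dy":0,"dz":0,"grip":1,"wx":0,"wy":0,"wz":0},
    {"dx":-1,"dy":0,"dz":0,"grip":1,"wx":0,"wy":0,"wz":0},
    {"dx":-1,"dy":0,"dz":0,"grip":1,"wx":0,"wy":0,"wz":0},
    {"dx":-1,"dy":0,"dz":0,"grip":1,"wx":0,"wy":0,"wz":0}
  ],
  "squeeze": 50
}}

```text
clock: 13.75
position: [0.6286, 0.0597, 0.104]
eef_rot: [3.139, 0.129, 0.002]
ft_force: [-1.5, 0.9, 5.4]
grip_width: 0.0246
grip_force: 49.2
```

Emit:
{"api": "send_rows", "payload": {
  "deltas": [
    {"dx":0,"dy":0,"dz":-5,"grip":1,"wx":0,"wy":0,"wz":0},
    {"dx":0,"dy":0,"dz":-12,"grip":1,"wx":0,"wy":0,"wz":0},
    {"dx":0,"dy":0,"dz":-22,"grip":1,"wx":0,"wy":0,"wz":0},
    {"dx":0,"dy":0,"dz":-35,"grip":1,"wx":0,"wy":0,"wz":0},
    {"dx":0,"dy":0,"dz":-50,"grip":1,"wx":0,"wy":0,"wz":0},
    {"dx":0,"dy":0,"dz":-65,"grip":1,"wx":0,"wy":0,"wz":0},
    {"dx":0,"dy":0,"dz":-80,"grip":1,"wx":0,"wy":0,"wz":0},
    {"dx":0,"dy":0,"dz":-80,"grip":1,"wx":0,"wy":0,"wz":0}
  ]
}}

```text
clock: 14.42
position: [0.6303, 0.0595, 0.1868]
eef_rot: [3.138, 0.129, 0.011]
ft_force: [1.2, 0.6, -1.3]
grip_width: 0.0243
grip_force: 49.1
```

Run:
```python
from h import *
now();G=to(416,347,130,4.6);T=pose();w=cams.get_image('wrist');cv2.imwrite('pics/w5.png',w)
m=mask(w,(5,140,70),(27,255,255));
for z in (.16,.17,.18): print('lid',box(m,'wrist',z,T))
```

```text
t 14.42 p [630.3  59.5 186.8] yaw 4.69 tilt [ 0.007 -0.001 -1.   ] F [ 1.2  0.6 -1.3] w 24.3 gf 49.1 q [-0.08  0.59  1.46  0.    1.09  1.41]
(416, 347, 130, 4.6) d [-190.4 -304.1   55.2] w [ 0.001 -0.007  0.002]
lid [649.5  61.9 117.1 136.2   5.7]
lid [652.6  62.1 110.2 128.1   5.7]
lid [655.7  62.2 103.2 120.    5.7]
```

Run:
```python
from h import *
print(p2w('top',[[90,223],[148,206],[145,214]],0))
G=to(420,100,190,4.6);to(416,347,190,-40,G)
cv2.imwrite('pics/s5.png',cams.get_image('scene')[150:400,100:400])
```

```text
[[0.55505577 0.4863406  0.        ]
 [0.60632913 0.31425097 0.        ]
 [0.58186381 0.32249669 0.        ]]
(420, 100, 190, 4.6) d [-205.4  -57.5   -5.8] w [ 0.001 -0.004  0.002]
(416, 347, 190, -40) d [  15.8 -246.5   -0. ] w [ 0.    -0.     0.778]
```

View pics/s5.png

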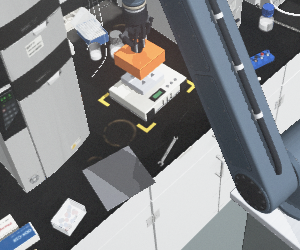

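Emit:
{"api": "send_rows", "payload": {
  "deltas": [
    {"dx":-205,"dy":-57,"dz":-6,"grip":1,"wx":0,"wy":0,"wz":0},
    {"dx":-205,"dy":-57,"dz":-6,"grip":1,"wx":0,"wy":0,"wz":0},
    {"dx":-205,"dy":-57,"dz":-6,"grip":1,"wx":0,"wy":0,"wz":0},
    {"dx":-205,"dy":-57,"dz":-6,"grip":1,"wx":0,"wy":0,"wz":0},
    {"dx":-205,"dy":-57,"dz":-6,"grip":1,"wx":0,"wy":0,"wz":0},
    {"dx":-205,"dy":-57,"dz":-6,"grip":1,"wx":0,"wy":0,"wz":0},
    {"dx":-205,"dy":-57,"dz":-6,"grip":1,"wx":0,"wy":0,"wz":0}
  ]
}}

```text
clock: 15.1
position: [0.4138, 0.1004, 0.1881]
eef_rot: [-3.138, -0.131, 0.01]
ft_force: [1.5, 0.1, -1.7]
grip_width: 0.0241
grip_force: 49.2
```

Emit:
{"api": "send_rows", "payload": {
  "deltas": [
    {"dx":16,"dy":-246,"dz":0,"grip":1,"wx":0,"wy":0,"wz":0.27},
    {"dx":16,"dy":-246,"dz":0,"grip":1,"wx":0,"wy":0,"wz":0.27},
    {"dx":16,"dy":-246,"dz":0,"grip":1,"wx":0,"wy":0,"wz":0.27},
    {"dx":16,"dy":-246,"dz":0,"grip":1,"wx":0,"wy":0,"wz":0.27},
    {"dx":16,"dy":-246,"dz":0,"grip":1,"wx":0,"wy":0,"wz":0.27},
    {"dx":16,"dy":-246,"dz":0,"grip":1,"wx":0,"wy":0,"wz":0.27},
    {"dx":16,"dy":-246,"dz":0,"grip":1,"wx":0,"wy":0,"wz":0.27},
    {"dx":16,"dy":-246,"dz":0,"grip":1,"wx":0,"wy":0,"wz":0.27}
  ]
}}

```text
clock: 15.77
position: [0.4161, 0.3498, 0.1884]
eef_rot: [-3.126, 0.288, -0.003]
ft_force: [-0.2, 0.5, -2.4]
grip_width: 0.0243
grip_force: 49.7
```

Run:
```python
from h import *
now();to(416,347,66,-11)
```

```text
t 15.77 p [416.1 349.8 188.4] yaw -10.54 tilt [ 0.002  0.002 -1.   ] F [-0.2  0.5 -2.4] w 24.3 gf 49.7 q [0.49 0.47 1.68 0.   0.98 2.25]
(416, 347, 66, -11) d [  0.3   3.  122.4] w [-0.002 -0.002  0.008]
```

Emit:
{"api": "send_rows", "payload": {
  "deltas": [
    {"dx":0,"dy":0,"dz":40,"grip":1,"wx":0,"wy":0,"wz":0},
    {"dx":0,"dy":0,"dz":80,"grip":1,"wx":0,"wy":0,"wz":0},
    {"dx":0,"dy":0,"dz":105,"grip":1,"wx":0,"wy":0,"wz":0},
    {"dx":0,"dy":0,"dz":115,"grip":1,"wx":0,"wy":0,"wz":0},
    {"dx":0,"dy":0,"dz":120,"grip":1,"wx":0,"wy":0,"wz":0},
    {"dx":0,"dy":0,"dz":124,"grip":1,"wx":0,"wy":0,"wz":0},
    {"dx":0,"dy":0,"dz":126,"grip":1,"wx":0,"wy":0,"wz":0},
    {"dx":0,"dy":0,"dz":127,"grip":1,"wx":0,"wy":0,"wz":0}
  ]
}}

```text
clock: 16.43
position: [0.4162, 0.3464, 0.0631]
eef_rot: [-3.126, 0.296, -0.004]
ft_force: [0.4, -0.3, -1.7]
grip_width: 0.0241
grip_force: 49.7
```

Run:
```python
from h import *
now()
```

```text
t 16.43 p [416.2 346.4  63.1] yaw -10.8 tilt [ 0.002  0.001 -1.   ] F [ 0.4 -0.3 -1.7] w 24.1 gf 49.7 q [ 0.49  0.67  1.78 -0.    0.69  2.25]
```

Emit:
{"api": "send_rows", "payload": {
  "deltas": [
    {"dx":0,"dy":0,"dz":1,"grip":1,"wx":0,"wy":0,"wz":0},
    {"dx":0,"dy":0,"dz":2,"grip":1,"wx":0,"wy":0,"wz":0},
    {"dx":0,"dy":0,"dz":3,"grip":1,"wx":0,"wy":0,"wz":0},
    {"dx":0,"dy":0,"dz":3,"grip":1,"wx":0,"wy":0,"wz":0}
  ]
}}

```text
clock: 16.77
position: [0.4161, 0.3467, 0.0619]
eef_rot: [-3.126, 0.294, -0.005]
ft_force: [-1.2, -1.8, 12.0]
grip_width: 0.0245
grip_force: 51.3
```

Emit:
{"api": "send_rows", "payload": {
  "deltas": [
    {"dx":0,"dy":0,"dz":0,"grip":0.2,"wx":0,"wy":0,"wz":0},
    {"dx":0,"dy":0,"dz":0,"grip":0,"wx":0,"wy":0,"wz":0},
    {"dx":0,"dy":0,"dz":0,"grip":-0.3,"wx":0,"wy":0,"wz":0},
    {"dx":0,"dy":0,"dz":0,"grip":-0.3,"wx":0,"wy":0,"wz":0},
    {"dx":0,"dy":0,"dz":0,"grip":-0.3,"wx":0,"wy":0,"wz":0},
    {"dx":0,"dy":0,"dz":-15,"grip":-0.3,"wx":0,"wy":0,"wz":0},
    {"dx":0,"dy":0,"dz":-50,"grip":-0.3,"wx":0,"wy":0,"wz":0},
    {"dx":0,"dy":0,"dz":-90,"grip":-0.3,"wx":0,"wy":0,"wz":0}
  ]
}}

```text
clock: 17.43
position: [0.4132, 0.3451, 0.1477]
eef_rot: [3.124, -0.295, -0.009]
ft_force: [0.7, 0.3, 1.1]
grip_width: 0.0554
grip_force: 0.0
```

Run:
```python
from h import *
now();G=to(420,0,200,0);to(400,-260,200,0,G)
```

```text
t 17.43 p [413.2 345.1 147.7] yaw -10.79 tilt [-0.006 -0.003 -1.   ] F [0.7 0.3 1.1] w 55.4 gf 0.0 q [0.49 0.53 1.73 0.   0.89 2.25]
(420, 0, 200, 0) d [ 71.  338.  -51.2] w [ 0.004  0.006 -0.188]
(400, -260, 200, 0) d [-20. 260.   0.] w [0. 0. 0.]
```

Emit:
{"api": "send_rows", "payload": {
  "deltas": [
    {"dx":71,"dy":338,"dz":-50,"grip":-0.3,"wx":0,"wy":0,"wz":-0.19},
    {"dx":71,"dy":338,"dz":-50,"grip":-0.3,"wx":0,"wy":0,"wz":-0.19},
    {"dx":71,"dy":338,"dz":-50,"grip":-0.3,"wx":0,"wy":0,"wz":-0.19},
    {"dx":71,"dy":338,"dz":-50,"grip":-0.3,"wx":0,"wy":0,"wz":-0.19},
    {"dx":71,"dy":338,"dz":-50,"grip":-0.3,"wx":0,"wy":0,"wz":-0.19},
    {"dx":71,"dy":338,"dz":-50,"grip":-0.3,"wx":0,"wy":0,"wz":-0.19},
    {"dx":71,"dy":338,"dz":-50,"grip":-0.3,"wx":0,"wy":0,"wz":-0.19},
    {"dx":71,"dy":338,"dz":-50,"grip":-0.3,"wx":0,"wy":0,"wz":-0.19}
  ]
}}

```text
clock: 18.1
position: [0.4207, 0.0174, 0.1967]
eef_rot: [-3.142, -0.003, 0.0]
ft_force: [1.4, 0.7, -0.0]
grip_width: 0.0556
grip_force: 0.0
```

Run:
```python
from h import *
now();im=cams.get_image('top');print('tray',box(mask(im,(95,120,80),(125,255,255),(300,225,400,290)),'top',.018))
print('lid',box(mask(im,(5,140,110),(27,255,255),(90,200,200,310)),'top',.053))
b=im[160:305,90:390];cv2.imwrite('pics/t6.png',cv2.resize(b,None,fx=2.6,fy=2.6));to(420,-260,200,77)
```

```text
t 18.1 p [420.7  17.4 196.7] yaw 0.12 tilt [-0.  0. -1.] F [ 1.4  0.7 -0. ] w 55.6 gf 0.0 q [-0.23  0.31  1.96  0.    0.87  1.34]
tray [ 416.9 -319.8  115.    49.8  -13. ]
lid [411.5 342.5 128.3 117.6 -10.6]
(420, -260, 200, 77) d [ -2.2 270.1  -0.9] w [ 0.007  0.    -1.348]
```

View pics/t6.png

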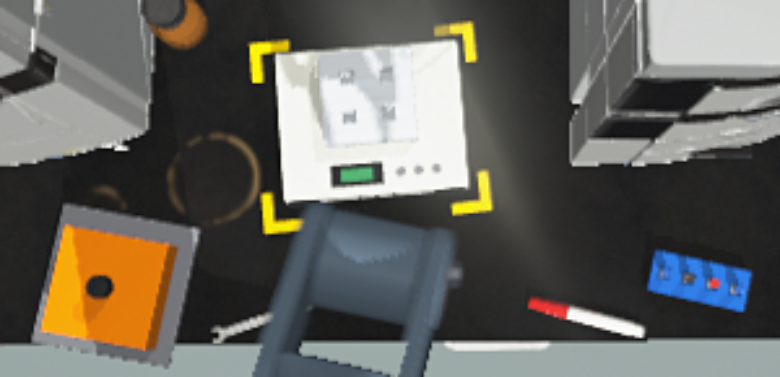

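Emit:
{"api": "send_rows", "payload": {
  "deltas": [
    {"dx":-1,"dy":270,"dz":0,"grip":-0.3,"wx":0,"wy":0,"wz":-0.9},
    {"dx":-1,"dy":270,"dz":0,"grip":-0.3,"wx":0,"wy":0,"wz":-0.9},
    {"dx":-1,"dy":270,"dz":0,"grip":-0.3,"wx":0,"wy":0,"wz":-0.9},
    {"dx":-1,"dy":270,"dz":0,"grip":-0.3,"wx":0,"wy":0,"wz":-0.9},
    {"dx":-1,"dy":270,"dz":0,"grip":-0.3,"wx":0,"wy":0,"wz":-0.9},
    {"dx":-1,"dy":270,"dz":0,"grip":-0.3,"wx":0,"wy":0,"wz":-0.9},
    {"dx":-1,"dy":270,"dz":0,"grip":-0.3,"wx":0,"wy":0,"wz":-0.9},
    {"dx":-1,"dy":270,"dz":0,"grip":-0.3,"wx":0,"wy":0,"wz":-0.9}
  ]
}}

```text
clock: 18.82
position: [0.4216, -0.2561, 0.1965]
eef_rot: [2.83, 1.353, 0.001]
ft_force: [1.0, 0.2, -0.3]
grip_width: 0.0555
grip_force: 0.0
```

Run:
```python
from h import *
now();to(417,-300,160,77)
```

```text
t 18.82 p [ 421.6 -256.1  196.5] yaw 51.12 tilt [ 0.002 -0.004 -1.   ] F [ 1.   0.2 -0.3] w 55.5 gf 0.0 q [-0.77  0.4   1.8  -0.    0.94 -0.09]
(417, -300, 160, 77) d [-37.   23.9  36.7] w [ 0.004  0.002 -0.452]
```

Emit:
{"api": "send_rows", "payload": {
  "deltas": [
    {"dx":-37,"dy":24,"dz":37,"grip":-0.3,"wx":0,"wy":0,"wz":-0.45},
    {"dx":-37,"dy":24,"dz":37,"grip":-0.3,"wx":0,"wy":0,"wz":-0.45},
    {"dx":-37,"dy":24,"dz":37,"grip":-0.3,"wx":0,"wy":0,"wz":-0.45},
    {"dx":-37,"dy":24,"dz":37,"grip":-0.3,"wx":0,"wy":0,"wz":-0.45},
    {"dx":-37,"dy":24,"dz":37,"grip":-0.3,"wx":0,"wy":0,"wz":-0.45},
    {"dx":-37,"dy":24,"dz":37,"grip":-0.3,"wx":0,"wy":0,"wz":-0.45}
  ]
}}

```text
clock: 19.32
position: [0.416, -0.2944, 0.1591]
eef_rot: [-2.465, -1.947, -0.0]
ft_force: [0.7, 0.6, 0.4]
grip_width: 0.0555
grip_force: 0.0
```

Run:
```python
from h import *
now();T=pose();w=cams.get_image('wrist');cv2.imwrite('pics/w7.png',w)
m=mask(w,(95,120,60),(125,255,255));m=cv2.morphologyEx(m,cv2.MORPH_CLOSE,np.ones((15,15)));b=box(m,'wrist',.018,T);print(b)
```

```text
t 19.32 p [ 416.  -294.4  159.1] yaw 76.61 tilt [-0.     0.001 -1.   ] F [0.7 0.6 0.4] w 55.5 gf 0.0 q [-0.84  0.48  1.79  0.    0.87 -0.6 ]
[ 418.9 -320.   116.5   48.2  -13.2]
```

View pics/w7.png

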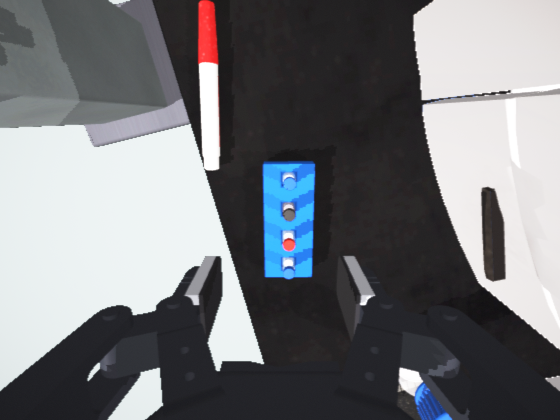

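Run:
```python
from h import *
T=pose()
print(p2w('wrist',[[289,183],[289,215],[289,245],[289,272]],.039,T)*1000)
r=np.radians(-13.2)
P=[np.array([418.9,-320])+d*np.array([-np.sin(r),np.cos(r)]) for d in (42,14,-14,-42)];print(P)
to(*P[0],60,76.8);to(*P[0],22,76.8)
```

```text
[[ 428.71617446 -278.38348465   39.        ]
 [ 422.47832745 -305.72578141   39.        ]
 [ 416.27890515 -332.8996515    39.        ]
 [ 410.38287661 -358.7436586    39.        ]]
[array([ 428.49073654, -279.10968608]), array([ 422.09691218, -306.36989536]), array([ 415.70308782, -333.63010464]), array([ 409.30926346, -360.89031392])]
(np.float64(428.4907365446475), np.float64(-279.1096860793273), 60, 76.8) d [17.7  8.6 99.3] w [-0.    -0.    -0.003]
(np.float64(428.4907365446475), np.float64(-279.1096860793273), 22, 76.8) d [ 17.6   8.6 137.3] w [-0.    -0.    -0.003]
```

Emit:
{"api": "send_rows", "payload": {
  "deltas": [
    {"dx":18,"dy":9,"dz":40,"grip":-0.3,"wx":0,"wy":0,"wz":0},
    {"dx":18,"dy":9,"dz":80,"grip":-0.3,"wx":0,"wy":0,"wz":0},
    {"dx":18,"dy":9,"dz":115,"grip":-0.2,"wx":0,"wy":0,"wz":0},
    {"dx":18,"dy":9,"dz":130,"grip":0,"wx":0,"wy":0,"wz":0},
    {"dx":18,"dy":9,"dz":137,"grip":0,"wx":0,"wy":0,"wz":0},
    {"dx":18,"dy":9,"dz":137,"grip":0,"wx":0,"wy":0,"wz":0},
    {"dx":18,"dy":9,"dz":137,"grip":0,"wx":0,"wy":0,"wz":0}
  ]
}}

```text
clock: 19.95
position: [0.4294, -0.2794, 0.0229]
eef_rot: [2.463, 1.949, 0.0]
ft_force: [-0.1, 0.1, -0.1]
grip_width: 0.0427
grip_force: 0.0
```

Run:
```python
from h import *
now();to(428.5,-279,22,76.8)
```

```text
t 19.95 p [ 429.4 -279.4   22.9] yaw 76.72 tilt [ 0.001 -0.001 -1.   ] F [-0.1  0.1 -0.1] w 42.7 gf 0.0 q [-0.8   0.73  1.86 -0.    0.55 -0.56]
(428.5, -279, 22, 76.8) d [ 0.2 -1.   0.9] w [ 0.001  0.001 -0.001]
```

Close and lift.

Emit:
{"api": "send_rows", "payload": {
  "deltas": [
    {"dx":0,"dy":-1,"dz":0,"grip":1,"wx":0,"wy":0,"wz":0},
    {"dx":0,"dy":-1,"dz":0,"grip":1,"wx":0,"wy":0,"wz":0},
    {"dx":0,"dy":-1,"dz":0,"grip":1,"wx":0,"wy":0,"wz":0},
    {"dx":0,"dy":-1,"dz":0,"grip":1,"wx":0,"wy":0,"wz":0},
    {"dx":0,"dy":-1,"dz":0,"grip":1,"wx":0,"wy":0,"wz":0},
    {"dx":0,"dy":-1,"dz":0,"grip":1,"wx":0,"wy":0,"wz":0}
  ],
  "squeeze": 25
}}

```text
clock: 20.45
position: [0.4285, -0.2796, 0.0237]
eef_rot: [2.461, 1.948, 0.0]
ft_force: [0.0, -0.4, 6.6]
grip_width: 0.0097
grip_force: 24.7
```

Emit:
{"api": "send_rows", "payload": {
  "deltas": [
    {"dx":0,"dy":0,"dz":-10,"grip":1,"wx":0,"wy":0,"wz":0},
    {"dx":0,"dy":0,"dz":-30,"grip":1,"wx":0,"wy":0,"wz":0},
    {"dx":0,"dy":0,"dz":-60,"grip":1,"wx":0,"wy":0,"wz":0},
    {"dx":0,"dy":0,"dz":-90,"grip":1,"wx":0,"wy":0,"wz":0},
    {"dx":0,"dy":0,"dz":-130,"grip":1,"wx":0,"wy":0,"wz":0},
    {"dx":0,"dy":0,"dz":-130,"grip":1,"wx":0,"wy":0,"wz":0}
  ]
}}

```text
clock: 20.95
position: [0.431, -0.2819, 0.1593]
eef_rot: [2.452, 1.942, 0.002]
ft_force: [0.3, -1.0, 1.0]
grip_width: 0.0101
grip_force: 24.5
```

Run:
```python
from h import *
now();to(500,-60,150,94.6)
```

```text
t 20.95 p [ 431.  -281.9  159.3] yaw 76.75 tilt [ 0.01 -0.01 -1.  ] F [ 0.3 -1.   1. ] w 10.1 gf 24.5 q [-0.8   0.48  1.79  0.    0.86 -0.57]
(500, -60, 150, 94.6) d [231.8  16.2   7.8] w [ 0.011  0.009 -0.312]
```

Run:
```python
from h import *
G=to(440,-30,160,94.6);to(628,15,160,94.6,G)
```

```text
(440, -30, 160, 94.6) d [247.2 -49.   -3.1] w [ 0.011  0.009 -0.312]
(628, 15, 160, 94.6) d [ 29.8 191.    0. ] w [-0. -0. -0.]
```

Emit:
{"api": "send_rows", "payload": {
  "deltas": [
    {"dx":247,"dy":-49,"dz":-3,"grip":1,"wx":0,"wy":0,"wz":-0.31},
    {"dx":247,"dy":-49,"dz":-3,"grip":1,"wx":0,"wy":0,"wz":-0.31},
    {"dx":247,"dy":-49,"dz":-3,"grip":1,"wx":0,"wy":0,"wz":-0.31},
    {"dx":247,"dy":-49,"dz":-3,"grip":1,"wx":0,"wy":0,"wz":-0.31},
    {"dx":247,"dy":-49,"dz":-3,"grip":1,"wx":0,"wy":0,"wz":-0.31},
    {"dx":247,"dy":-49,"dz":-3,"grip":1,"wx":0,"wy":0,"wz":-0.31},
    {"dx":247,"dy":-49,"dz":-3,"grip":1,"wx":0,"wy":0,"wz":-0.31},
    {"dx":247,"dy":-49,"dz":-3,"grip":1,"wx":0,"wy":0,"wz":-0.31}
  ]
}}

```text
clock: 21.62
position: [0.4361, -0.0248, 0.1557]
eef_rot: [-2.126, -2.313, 0.0]
ft_force: [-0.4, -0.4, -0.2]
grip_width: 0.0097
grip_force: 24.5
```

Emit:
{"api": "send_rows", "payload": {
  "deltas": [
    {"dx":30,"dy":191,"dz":0,"grip":1,"wx":0,"wy":0,"wz":0},
    {"dx":30,"dy":191,"dz":0,"grip":1,"wx":0,"wy":0,"wz":0},
    {"dx":30,"dy":191,"dz":0,"grip":1,"wx":0,"wy":0,"wz":0},
    {"dx":30,"dy":191,"dz":0,"grip":1,"wx":0,"wy":0,"wz":0},
    {"dx":30,"dy":191,"dz":0,"grip":1,"wx":0,"wy":0,"wz":0},
    {"dx":30,"dy":191,"dz":0,"grip":1,"wx":0,"wy":0,"wz":0},
    {"dx":30,"dy":191,"dz":0,"grip":1,"wx":0,"wy":0,"wz":0}
  ]
}}

```text
clock: 22.2
position: [0.6262, 0.0158, 0.155]
eef_rot: [2.133, 2.305, -0.0]
ft_force: [-1.3, 0.1, 0.9]
grip_width: 0.0099
grip_force: 24.5
```

Run:
```python
from h import *
now();T=pose();w=cams.get_image('wrist');cv2.imwrite('pics/w8.png',w);np.save('T8.npy',T)
```

```text
t 22.2 p [626.2  15.8 155. ] yaw 94.43 tilt [ 0.    -0.001 -1.   ] F [-1.3  0.1  0.9] w 9.9 gf 24.5 q [-0.15  0.62  1.5  -0.    1.02 -0.23]
```

View pics/w8.png

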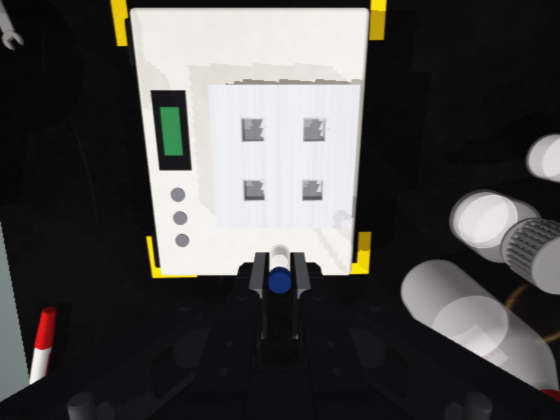

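Run:
```python
from h import *
w=cv2.imread('pics/w8.png');T=np.load('T8.npy');g=cv2.cvtColor(w,cv2.COLOR_BGR2GRAY)
C=[]
for u,v in [(253,130),(314,130),(255,190),(312,190)]:
    r=g[v-20:v+21,u-20:u+21].astype(int);m=(np.median(r)-r>8).astype(np.uint8)
    n,l,s,c=cv2.connectedComponentsWithStats(m);i=1+np.argmax(s[1:,4]);x,y,a,b=s[i,:4];C.append((u-20+x+(a-1)/2,v-20+y+(b-1)/2));print(s[i])
C=np.array(C);W=p2w('wrist',C,.065,T)[:,:2]*1000;print(np.round(W,1),W.mean(0))
d=W[1]-W[0];print('spacing',[np.linalg.norm(W[i]-W[j]) for i,j in((0,1),(2,3),(0,2),(1,3))],np.degrees(np.arctan2(d[1],d[0])),np.degrees(np.arctan2(*(W[0]-W[2])[::-1]))-90)
print('cap',p2w('wrist',[[280,281]],.170,T)*1000)
to(*W.mean(0),100,94.4)
```

```text
[  7   7  25  26 573]
[  9   7  23  25 565]
[  7   9  25  23 498]
[  9   9  23  23 493]
[[602.6  77. ]
 [646.1  80.7]
 [606.4  33.5]
 [649.4  36.9]] [626.10071887  57.04746855]
spacing [np.float64(43.67686839244437), np.float64(43.15076384979858), np.float64(43.65017725545407), np.float64(43.9993166722417)] 4.880088313413245 4.978290646610688
cap [[626.62804644  17.96295693 170.        ]]
(np.float64(626.1007188673635), np.float64(57.04746854968754), 100, 94.4) d [40.8  5.  54.8] w [-0.002  0.     0.   ]
```

Emit:
{"api": "send_rows", "payload": {
  "deltas": [
    {"dx":40,"dy":16,"dz":0,"grip":1,"wx":0,"wy":0,"wz":0},
    {"dx":62,"dy":25,"dz":20,"grip":1,"wx":0,"wy":0,"wz":0},
    {"dx":62,"dy":25,"dz":40,"grip":1,"wx":0,"wy":0,"wz":0},
    {"dx":62,"dy":25,"dz":60,"grip":1,"wx":0,"wy":0,"wz":0},
    {"dx":62,"dy":25,"dz":60,"grip":1,"wx":0,"wy":0,"wz":0},
    {"dx":62,"dy":25,"dz":60,"grip":1,"wx":0,"wy":0,"wz":0},
    {"dx":62,"dy":25,"dz":60,"grip":1,"wx":0,"wy":0,"wz":0}
  ]
}}

```text
clock: 22.83
position: [0.6449, 0.0802, 0.0964]
eef_rot: [2.134, 2.305, 0.0]
ft_force: [0.3, 0.3, 0.9]
grip_width: 0.0101
grip_force: 24.6
```

Run:
```python
from h import *
now();to(646,79.5,71,94.8)
```

```text
t 22.83 p [644.9  80.2  96.4] yaw 94.42 tilt [ 0. -0. -1.] F [0.3 0.3 0.9] w 10.1 gf 24.6 q [-0.05  0.72  1.47 -0.    0.95 -0.12]
(646, 79.5, 71, 94.8) d [-0.8  1.1 25.4] w [ 0.     0.    -0.007]
```

Emit:
{"api": "send_rows", "payload": {
  "deltas": [
    {"dx":-1,"dy":1,"dz":6,"grip":1,"wx":0,"wy":0,"wz":0},
    {"dx":-1,"dy":1,"dz":12,"grip":1,"wx":0,"wy":0,"wz":0},
    {"dx":-1,"dy":1,"dz":17,"grip":1,"wx":0,"wy":0,"wz":0},
    {"dx":-1,"dy":1,"dz":21,"grip":1,"wx":0,"wy":0,"wz":0},
    {"dx":-1,"dy":1,"dz":24,"grip":1,"wx":0,"wy":0,"wz":0},
    {"dx":-1,"dy":1,"dz":26,"grip":1,"wx":0,"wy":0,"wz":0},
    {"dx":-1,"dy":1,"dz":26,"grip":1,"wx":0,"wy":0,"wz":0},
    {"dx":-1,"dy":1,"dz":26,"grip":1,"wx":0,"wy":0,"wz":0}
  ]
}}

```text
clock: 23.5
position: [0.6461, 0.0805, 0.0708]
eef_rot: [2.132, 2.307, -0.0]
ft_force: [-1.4, -1.2, 7.4]
grip_width: 0.0101
grip_force: 25.4
```

Emit:
{"api": "send_rows", "payload": {
  "deltas": [
    {"dx":0,"dy":0,"dz":-1,"grip":0.5,"wx":0,"wy":0,"wz":0},
    {"dx":0,"dy":0,"dz":-1,"grip":0.3,"wx":0,"wy":0,"wz":0},
    {"dx":0,"dy":0,"dz":-1,"grip":0.3,"wx":0,"wy":0,"wz":0},
    {"dx":0,"dy":0,"dz":-1,"grip":0.3,"wx":0,"wy":0,"wz":0},
    {"dx":0,"dy":0,"dz":-15,"grip":0.3,"wx":0,"wy":0,"wz":0},
    {"dx":0,"dy":0,"dz":-45,"grip":0.3,"wx":0,"wy":0,"wz":0},
    {"dx":0,"dy":0,"dz":-80,"grip":0.3,"wx":0,"wy":0,"wz":0},
    {"dx":0,"dy":0,"dz":-85,"grip":0.3,"wx":0,"wy":0,"wz":0}
  ]
}}

```text
clock: 24.17
position: [0.6498, 0.0804, 0.1599]
eef_rot: [2.127, 2.301, 0.011]
ft_force: [0.8, 0.2, 1.2]
grip_width: 0.0297
grip_force: 0.0
```

Run:
```python
from h import *
now();cv2.imwrite('pics/w9.png',cams.get_image('wrist'))
G=to(435,-20,155,94.4);G=to(425,-290,150,76.8,G)
```

```text
t 24.17 p [649.8  80.4 159.9] yaw 94.51 tilt [ 0.01 -0.   -1.  ] F [0.8 0.2 1.2] w 29.7 gf 0.0 q [-0.05  0.64  1.43  0.    1.06 -0.13]
(435, -20, 155, 94.4) d [ -83.3 -221.6    2.1] w [0.009 0.001 0.002]
(425, -290, 150, 76.8) d [-268.4  -30.7    5. ] w [ 0.    -0.     0.307]
```

Emit:
{"api": "send_rows", "payload": {
  "deltas": [
    {"dx":-83,"dy":-219,"dz":0,"grip":0.3,"wx":0,"wy":0,"wz":0},
    {"dx":-83,"dy":-219,"dz":0,"grip":0.3,"wx":0,"wy":0,"wz":0},
    {"dx":-83,"dy":-219,"dz":0,"grip":0.3,"wx":0,"wy":0,"wz":0},
    {"dx":-83,"dy":-219,"dz":0,"grip":0.3,"wx":0,"wy":0,"wz":0},
    {"dx":-83,"dy":-219,"dz":0,"grip":0.3,"wx":0,"wy":0,"wz":0},
    {"dx":-83,"dy":-219,"dz":0,"grip":0.3,"wx":0,"wy":0,"wz":0},
    {"dx":-83,"dy":-219,"dz":0,"grip":0.3,"wx":0,"wy":0,"wz":0}
  ]
}}

```text
clock: 24.8
position: [0.4268, -0.0192, 0.1531]
eef_rot: [-2.129, -2.298, 0.008]
ft_force: [-0.8, 0.1, 0.6]
grip_width: 0.0304
grip_force: 0.0
```

Emit:
{"api": "send_rows", "payload": {
  "deltas": [
    {"dx":-268,"dy":-31,"dz":0,"grip":0.3,"wx":0,"wy":0,"wz":0.31},
    {"dx":-268,"dy":-31,"dz":0,"grip":0.3,"wx":0,"wy":0,"wz":0.31},
    {"dx":-268,"dy":-31,"dz":0,"grip":0.3,"wx":0,"wy":0,"wz":0.31},
    {"dx":-268,"dy":-31,"dz":0,"grip":0.3,"wx":0,"wy":0,"wz":0.31},
    {"dx":-268,"dy":-31,"dz":0,"grip":0.3,"wx":0,"wy":0,"wz":0.31},
    {"dx":-268,"dy":-31,"dz":0,"grip":0.3,"wx":0,"wy":0,"wz":0.31},
    {"dx":-268,"dy":-31,"dz":0,"grip":0.3,"wx":0,"wy":0,"wz":0.31},
    {"dx":-268,"dy":-31,"dz":0,"grip":0.3,"wx":0,"wy":0,"wz":0.31}
  ]
}}

```text
clock: 25.47
position: [0.4259, -0.2952, 0.1539]
eef_rot: [2.464, 1.941, -0.0]
ft_force: [-0.5, -0.5, 0.2]
grip_width: 0.0297
grip_force: 0.0
```

```bash
cat >> h.py <<'E'
def tray(name):
    now();T=pose();w=cams.get_image('wrist');cv2.imwrite('pics/%s.png'%name,w)
    m=mask(w,(95,120,60),(125,255,255));m[280:]=0;m=cv2.morphologyEx(m,cv2.MORPH_CLOSE,np.ones((15,15)))
    b=box(m,'wrist',.018,T);print('tray',b);r=np.radians(b[4])
    P=[b[:2]+d*np.array([-np.sin(r),np.cos(r)]) for d in (42,14,-14,-42)]
    for p in P: to(*np.round(p,1),25,90+b[4],T)
    return P
E
python3 - <<'E'
from h import *
tray('w10')
w=cv2.imread('pics/w9.png');print(w.shape)
E
```

```text
t 25.47 p [ 425.9 -295.2  153.9] yaw 76.46 tilt [ 0.003 -0.004 -1.   ] F [-0.5 -0.5  0.2] w 29.7 gf 0.0 q [-0.82  0.5   1.78 -0.    0.86 -0.58]
tray [ 419.1 -317.8  114.1   48.3  -13. ]
(np.float64(428.5), np.float64(-276.9), 25, np.float64(77.0)) d [ 18.8  -2.2 128.9] w [ 0.004  0.003 -0.009]
(np.float64(422.2), np.float64(-304.2), 25, np.float64(77.0)) d [ -9.2  -2.  128.9] w [ 0.004  0.003 -0.009]
(np.float64(416.0), np.float64(-331.4), 25, np.float64(77.0)) d [-37.1  -1.6 129. ] w [ 0.004  0.003 -0.009]
(np.float64(409.7), np.float64(-358.7), 25, np.float64(77.0)) d [-65.1  -1.4 129.1] w [ 0.004  0.003 -0.009]
(420, 560, 3)
```

Emit:
{"api": "send_rows", "payload": {
  "deltas": [
    {"dx":-10,"dy":-2,"dz":40,"grip":0.3,"wx":0,"wy":0,"wz":0},
    {"dx":-10,"dy":-2,"dz":80,"grip":0.2,"wx":0,"wy":0,"wz":0},
    {"dx":-10,"dy":-2,"dz":95,"grip":0.2,"wx":0,"wy":0,"wz":0},
    {"dx":-10,"dy":-2,"dz":95,"grip":0.2,"wx":0,"wy":0,"wz":0},
    {"dx":-10,"dy":-2,"dz":95,"grip":0.2,"wx":0,"wy":0,"wz":0}
  ]
}}

```text
clock: 25.93
position: [0.4198, -0.2963, 0.0584]
eef_rot: [-2.459, -1.949, 0.0]
ft_force: [0.3, -0.1, -0.3]
grip_width: 0.0344
grip_force: 0.0
```

Run:
```python
from h import *
now();to(422.2,-305.7,25,76.8)
```

```text
t 25.93 p [ 419.8 -296.3   58.4] yaw 76.82 tilt [-0.002  0.003 -1.   ] F [ 0.3 -0.1 -0.3] w 34.4 gf 0.0 q [-0.83  0.66  1.84  0.    0.64 -0.6 ]
(422.2, -305.7, 25, 76.8) d [-8.7  4.6 33.4] w [-0.003 -0.002  0.   ]
```

Emit:
{"api": "send_rows", "payload": {
  "deltas": [
    {"dx":-9,"dy":4.5,"dz":0,"grip":0.2,"wx":0,"wy":0,"wz":0},
    {"dx":-9,"dy":4.5,"dz":15,"grip":0.2,"wx":0,"wy":0,"wz":0},
    {"dx":-9,"dy":4.5,"dz":28,"grip":0.2,"wx":0,"wy":0,"wz":0},
    {"dx":-9,"dy":4.5,"dz":33,"grip":0.2,"wx":0,"wy":0,"wz":0},
    {"dx":-9,"dy":4.5,"dz":33,"grip":0.2,"wx":0,"wy":0,"wz":0},
    {"dx":-9,"dy":4.5,"dz":33,"grip":0.2,"wx":0,"wy":0,"wz":0}
  ]
}}

```text
clock: 26.43
position: [0.4231, -0.3087, 0.0274]
eef_rot: [2.461, 1.949, 0.0]
ft_force: [-0.5, -1.2, 0.6]
grip_width: 0.0341
grip_force: 0.0
```

Emit:
{"api": "send_rows", "payload": {
  "deltas": [
    {"dx":0,"dy":0,"dz":0,"grip":1,"wx":0,"wy":0,"wz":0},
    {"dx":0,"dy":0,"dz":0,"grip":1,"wx":0,"wy":0,"wz":0},
    {"dx":0,"dy":0,"dz":0,"grip":1,"wx":0,"wy":0,"wz":0},
    {"dx":0,"dy":0,"dz":0,"grip":1,"wx":0,"wy":0,"wz":0},
    {"dx":0,"dy":0,"dz":0,"grip":1,"wx":0,"wy":0,"wz":0}
  ]
}}

```text
clock: 26.85
position: [0.4228, -0.3086, 0.0271]
eef_rot: [2.462, 1.949, 0.0]
ft_force: [-1.0, 0.7, 5.7]
grip_width: 0.0097
grip_force: 24.6
```

Emit:
{"api": "send_rows", "payload": {
  "deltas": [
    {"dx":0,"dy":0,"dz":-10,"grip":1,"wx":0,"wy":0,"wz":0},
    {"dx":0,"dy":0,"dz":-30,"grip":1,"wx":0,"wy":0,"wz":0},
    {"dx":0,"dy":0,"dz":-60,"grip":1,"wx":0,"wy":0,"wz":0},
    {"dx":0,"dy":0,"dz":-90,"grip":1,"wx":0,"wy":0,"wz":0},
    {"dx":0,"dy":0,"dz":-130,"grip":1,"wx":0,"wy":0,"wz":0},
    {"dx":0,"dy":0,"dz":-130,"grip":1,"wx":0,"wy":0,"wz":0},
    {"dx":0,"dy":0,"dz":-130,"grip":1,"wx":0,"wy":0,"wz":0}
  ]
}}

```text
clock: 27.43
position: [0.4235, -0.3093, 0.1591]
eef_rot: [2.458, 1.946, 0.001]
ft_force: [-1.1, -0.3, -0.7]
grip_width: 0.01
grip_force: 24.4
```

Run:
```python
from h import *
now();G=to(435,-15,155,94.6);to(602,65,155,94.6,G)
```

```text
t 27.43 p [ 423.5 -309.3  159.1] yaw 76.74 tilt [ 0.004 -0.005 -1.   ] F [-1.1 -0.3 -0.7] w 10.0 gf 24.4 q [-0.84  0.49  1.76  0.    0.88 -0.61]
(435, -15, 155, 94.6) d [289.1 -56.3   2.8] w [ 0.004  0.004 -0.312]
(602, 65, 155, 94.6) d [ 66.3 172.9   0. ] w [-0. -0. -0.]
```

Emit:
{"api": "send_rows", "payload": {
  "deltas": [
    {"dx":289,"dy":-56,"dz":0,"grip":1,"wx":0,"wy":0,"wz":-0.31},
    {"dx":289,"dy":-56,"dz":0,"grip":1,"wx":0,"wy":0,"wz":-0.31},
    {"dx":289,"dy":-56,"dz":0,"grip":1,"wx":0,"wy":0,"wz":-0.31},
    {"dx":289,"dy":-56,"dz":0,"grip":1,"wx":0,"wy":0,"wz":-0.31},
    {"dx":289,"dy":-56,"dz":0,"grip":1,"wx":0,"wy":0,"wz":-0.31},
    {"dx":289,"dy":-56,"dz":0,"grip":1,"wx":0,"wy":0,"wz":-0.31},
    {"dx":289,"dy":-56,"dz":0,"grip":1,"wx":0,"wy":0,"wz":-0.31},
    {"dx":289,"dy":-56,"dz":0,"grip":1,"wx":0,"wy":0,"wz":-0.31}
  ]
}}

```text
clock: 28.1
position: [0.4306, -0.0073, 0.1551]
eef_rot: [-2.12, -2.309, 0.003]
ft_force: [-0.3, -0.1, -0.3]
grip_width: 0.0098
grip_force: 24.4
```

Emit:
{"api": "send_rows", "payload": {
  "deltas": [
    {"dx":66,"dy":173,"dz":0,"grip":1,"wx":0,"wy":0,"wz":0},
    {"dx":66,"dy":173,"dz":0,"grip":1,"wx":0,"wy":0,"wz":0},
    {"dx":66,"dy":173,"dz":0,"grip":1,"wx":0,"wy":0,"wz":0},
    {"dx":66,"dy":173,"dz":0,"grip":1,"wx":0,"wy":0,"wz":0},
    {"dx":66,"dy":173,"dz":0,"grip":1,"wx":0,"wy":0,"wz":0},
    {"dx":66,"dy":173,"dz":0,"grip":1,"wx":0,"wy":0,"wz":0},
    {"dx":66,"dy":173,"dz":0,"grip":1,"wx":0,"wy":0,"wz":0}
  ]
}}

```text
clock: 28.68
position: [0.6006, 0.0655, 0.1545]
eef_rot: [-2.129, -2.306, 0.004]
ft_force: [-1.6, 0.1, -0.8]
grip_width: 0.0094
grip_force: 24.4
```

Run:
```python
from h import *
now();w=cams.get_image('wrist');cv2.imwrite('pics/w11.png',w)
cv2.imwrite('pics/v1.png',np.hstack([cv2.resize(cv2.imread('pics/w9.png')[60:400,130:430],(390,442)),cv2.resize(w[60:400,130:430],(390,442))]))
to(602.3,74.6,100,94.8)
```

```text
t 28.68 p [600.6  65.5 154.5] yaw 94.56 tilt [-0.004 -0.    -1.   ] F [-1.6  0.1 -0.8] w 9.4 gf 24.4 q [-0.08  0.6   1.55 -0.    1.   -0.16]
(602.3, 74.6, 100, 94.8) d [ 9.2  3.9 54.6] w [-0.005 -0.    -0.005]
```

View pics/v1.png

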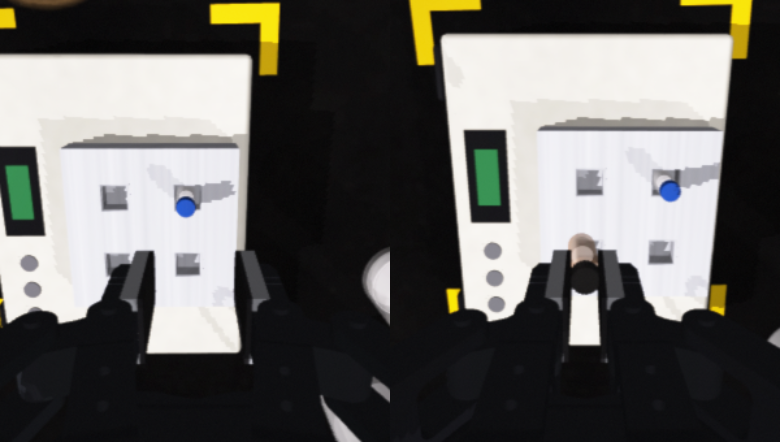

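Run:
```python
from h import *
T=pose();print('cap rel',p2w('wrist',[[280,273]],.1664,T)[0]*1000-T[:3,3]*1000)
```

```text
cap rel [ 0.34681889  4.33654488 11.80426182]
```

Emit:
{"api": "send_rows", "payload": {
  "deltas": [
    {"dx":9,"dy":4,"dz":0,"grip":1,"wx":0,"wy":0,"wz":0},
    {"dx":9,"dy":4,"dz":25,"grip":1,"wx":0,"wy":0,"wz":0},
    {"dx":9,"dy":4,"dz":50,"grip":1,"wx":0,"wy":0,"wz":0},
    {"dx":9,"dy":4,"dz":54,"grip":1,"wx":0,"wy":0,"wz":0},
    {"dx":9,"dy":4,"dz":54,"grip":1,"wx":0,"wy":0,"wz":0},
    {"dx":9,"dy":4,"dz":54,"grip":1,"wx":0,"wy":0,"wz":0}
  ]
}}

```text
clock: 29.23
position: [0.6045, 0.0744, 0.1028]
eef_rot: [-2.133, -2.306, 0.0]
ft_force: [-0.4, -0.2, -0.5]
grip_width: 0.0101
grip_force: 24.4
```

Run:
```python
from h import *
now();to(602.3,74.6,74,94.8)
```

```text
t 29.23 p [604.5  74.4 102.8] yaw 94.46 tilt [-0.  0. -1.] F [-0.4 -0.2 -0.5] w 10.1 gf 24.4 q [-0.06  0.67  1.58  0.    0.89 -0.14]
(602.3, 74.6, 74, 94.8) d [ 0.3 -2.1 28.8] w [-0.    -0.    -0.006]
```

Emit:
{"api": "send_rows", "payload": {
  "deltas": [
    {"dx":0,"dy":-2,"dz":6,"grip":1,"wx":0,"wy":0,"wz":0},
    {"dx":0,"dy":-2,"dz":12,"grip":1,"wx":0,"wy":0,"wz":0},
    {"dx":0,"dy":-2,"dz":17,"grip":1,"wx":0,"wy":0,"wz":0},
    {"dx":0,"dy":-2,"dz":22,"grip":1,"wx":0,"wy":0,"wz":0},
    {"dx":0,"dy":-2,"dz":26,"grip":1,"wx":0,"wy":0,"wz":0},
    {"dx":0,"dy":-2,"dz":29,"grip":1,"wx":0,"wy":0,"wz":0},
    {"dx":0,"dy":-2,"dz":29,"grip":1,"wx":0,"wy":0,"wz":0},
    {"dx":0,"dy":-2,"dz":29,"grip":1,"wx":0,"wy":0,"wz":0}
  ]
}}

```text
clock: 29.9
position: [0.6031, 0.0745, 0.0742]
eef_rot: [2.132, 2.307, 0.0]
ft_force: [-1.2, -0.9, 5.6]
grip_width: 0.01
grip_force: 25.2
```

Emit:
{"api": "send_rows", "payload": {
  "deltas": [
    {"dx":0,"dy":0,"dz":-1,"grip":0.5,"wx":0,"wy":0,"wz":0},
    {"dx":0,"dy":0,"dz":-1,"grip":0.3,"wx":0,"wy":0,"wz":0},
    {"dx":0,"dy":0,"dz":-1,"grip":0.3,"wx":0,"wy":0,"wz":0},
    {"dx":0,"dy":0,"dz":-1,"grip":0.3,"wx":0,"wy":0,"wz":0},
    {"dx":0,"dy":0,"dz":-15,"grip":0.3,"wx":0,"wy":0,"wz":0},
    {"dx":0,"dy":0,"dz":-45,"grip":0.3,"wx":0,"wy":0,"wz":0},
    {"dx":0,"dy":0,"dz":-80,"grip":0.3,"wx":0,"wy":0,"wz":0},
    {"dx":0,"dy":0,"dz":-80,"grip":0.3,"wx":0,"wy":0,"wz":0}
  ]
}}

```text
clock: 30.57
position: [0.6072, 0.0744, 0.1595]
eef_rot: [2.126, 2.3, 0.012]
ft_force: [0.5, 0.6, 0.4]
grip_width: 0.0302
grip_force: 0.0
```

Emit:
{"api": "send_rows", "payload": {
  "deltas": [
    {"dx":-81,"dy":-175,"dz":0,"grip":0.3,"wx":0,"wy":0,"wz":0},
    {"dx":-81,"dy":-175,"dz":0,"grip":0.3,"wx":0,"wy":0,"wz":0},
    {"dx":-81,"dy":-175,"dz":0,"grip":0.3,"wx":0,"wy":0,"wz":0},
    {"dx":-81,"dy":-175,"dz":0,"grip":0.3,"wx":0,"wy":0,"wz":0},
    {"dx":-81,"dy":-175,"dz":0,"grip":0.3,"wx":0,"wy":0,"wz":0},
    {"dx":-81,"dy":-175,"dz":0,"grip":0.3,"wx":0,"wy":0,"wz":0},
    {"dx":-81,"dy":-175,"dz":0,"grip":0.3,"wx":0,"wy":0,"wz":0}
  ]
}}

```text
clock: 31.15
position: [0.4339, -0.0204, 0.1534]
eef_rot: [-2.135, -2.304, -0.0]
ft_force: [0.4, 0.5, 0.1]
grip_width: 0.03
grip_force: 0.0
```

Emit:
{"api": "send_rows", "payload": {
  "deltas": [
    {"dx":-285,"dy":-28,"dz":0,"grip":0.3,"wx":0,"wy":0,"wz":0.31},
    {"dx":-285,"dy":-28,"dz":0,"grip":0.3,"wx":0,"wy":0,"wz":0.31},
    {"dx":-285,"dy":-28,"dz":0,"grip":0.3,"wx":0,"wy":0,"wz":0.31},
    {"dx":-285,"dy":-28,"dz":0,"grip":0.3,"wx":0,"wy":0,"wz":0.31},
    {"dx":-285,"dy":-28,"dz":0,"grip":0.3,"wx":0,"wy":0,"wz":0.31},
    {"dx":-285,"dy":-28,"dz":0,"grip":0.3,"wx":0,"wy":0,"wz":0.31},
    {"dx":-285,"dy":-28,"dz":0,"grip":0.3,"wx":0,"wy":0,"wz":0.31},
    {"dx":-285,"dy":-28,"dz":0,"grip":0.3,"wx":0,"wy":0,"wz":0.31}
  ]
}}

```text
clock: 31.82
position: [0.4328, -0.3158, 0.154]
eef_rot: [2.458, 1.938, -0.001]
ft_force: [0.2, 0.1, 0.6]
grip_width: 0.0299
grip_force: 0.0
```

Emit:
{"api": "send_rows", "payload": {
  "deltas": [
    {"dx":0,"dy":0,"dz":0,"grip":0.2,"wx":0,"wy":0,"wz":0},
    {"dx":0,"dy":0,"dz":0,"grip":0.2,"wx":0,"wy":0,"wz":0},
    {"dx":0,"dy":0,"dz":0,"grip":0.2,"wx":0,"wy":0,"wz":0}
  ]
}}

```text
clock: 32.07
position: [0.4294, -0.3046, 0.153]
eef_rot: [-2.46, -1.951, -0.0]
ft_force: [0.1, 0.2, -0.1]
grip_width: 0.0345
grip_force: 0.0
```

Run:
```python
from h import *
tray('w12')
im=cams.get_image('top');print('tray top',box(mask(im,(95,120,80),(125,255,255),(300,225,420,290)),'top',.018))
```

```text
t 32.07 p [ 429.4 -304.6  153. ] yaw 76.84 tilt [-0.001  0.001 -1.   ] F [ 0.1  0.2 -0.1] w 34.5 gf 0.0 q [-0.83  0.51  1.75  0.    0.88 -0.6 ]
tray [ 418.8 -320.   116.7   48.1  -12.9]
(np.float64(428.2), np.float64(-279.1), 25, np.float64(77.1)) d [ 24.4  -6.9 128. ] w [-0.001 -0.001 -0.005]
(np.float64(421.9), np.float64(-306.4), 25, np.float64(77.1)) d [ -3.6  -6.8 128. ] w [-0.001 -0.001 -0.005]
(np.float64(415.7), np.float64(-333.6), 25, np.float64(77.1)) d [-31.5  -6.6 128. ] w [-0.001 -0.001 -0.005]
(np.float64(409.4), np.float64(-360.9), 25, np.float64(77.1)) d [-59.6  -6.5 127.9] w [-0.001 -0.001 -0.005]
tray top [ 436.5 -270.2   20.9   46.7   43.9]
```

Tray unmoved. Third vial at (415.7,-333.6).

Emit:
{"api": "send_rows", "payload": {
  "deltas": [
    {"dx":-31,"dy":-7,"dz":20,"grip":0.2,"wx":0,"wy":0,"wz":0},
    {"dx":-31,"dy":-7,"dz":60,"grip":0.2,"wx":0,"wy":0,"wz":0},
    {"dx":-31,"dy":-7,"dz":90,"grip":0.2,"wx":0,"wy":0,"wz":0},
    {"dx":-31,"dy":-7,"dz":90,"grip":0.2,"wx":0,"wy":0,"wz":0},
    {"dx":-31,"dy":-7,"dz":110,"grip":0.2,"wx":0,"wy":0,"wz":0},
    {"dx":-31,"dy":-7,"dz":122,"grip":0.2,"wx":0,"wy":0,"wz":0},
    {"dx":-31,"dy":-7,"dz":127,"grip":0.2,"wx":0,"wy":0,"wz":0},
    {"dx":-31,"dy":-7,"dz":127,"grip":0.2,"wx":0,"wy":0,"wz":0}
  ]
}}

```text
clock: 32.83
position: [0.4155, -0.334, 0.0267]
eef_rot: [-2.461, -1.951, -0.0]
ft_force: [0.9, 0.2, 0.4]
grip_width: 0.0343
grip_force: 0.0
```

Run:
```python
from h import *
now();to(415.7,-333.6,25,76.9)
```

```text
t 32.83 p [ 415.5 -334.    26.7] yaw 76.81 tilt [-0.001  0.001 -1.   ] F [0.9 0.2 0.4] w 34.3 gf 0.0 q [-0.89  0.73  1.81  0.    0.6  -0.66]
(415.7, -333.6, 25, 76.9) d [0.4 0.1 1.7] w [-0.001 -0.001 -0.002]
```

Emit:
{"api": "send_rows", "payload": {
  "deltas": [
    {"dx":0,"dy":0,"dz":0,"grip":1,"wx":0,"wy":0,"wz":0},
    {"dx":0,"dy":0,"dz":0,"grip":1,"wx":0,"wy":0,"wz":0},
    {"dx":0,"dy":0,"dz":0,"grip":1,"wx":0,"wy":0,"wz":0},
    {"dx":0,"dy":0,"dz":0,"grip":1,"wx":0,"wy":0,"wz":0},
    {"dx":0,"dy":0,"dz":0,"grip":1,"wx":0,"wy":0,"wz":0}
  ]
}}

```text
clock: 33.25
position: [0.4159, -0.3355, 0.0276]
eef_rot: [2.461, 1.948, 0.0]
ft_force: [0.1, 0.4, 6.5]
grip_width: 0.01
grip_force: 24.7
```

Emit:
{"api": "send_rows", "payload": {
  "deltas": [
    {"dx":0,"dy":0,"dz":-10,"grip":1,"wx":0,"wy":0,"wz":0},
    {"dx":0,"dy":0,"dz":-30,"grip":1,"wx":0,"wy":0,"wz":0},
    {"dx":0,"dy":0,"dz":-60,"grip":1,"wx":0,"wy":0,"wz":0},
    {"dx":0,"dy":0,"dz":-90,"grip":1,"wx":0,"wy":0,"wz":0},
    {"dx":0,"dy":0,"dz":-130,"grip":1,"wx":0,"wy":0,"wz":0},
    {"dx":0,"dy":0,"dz":-130,"grip":1,"wx":0,"wy":0,"wz":0},
    {"dx":0,"dy":0,"dz":-130,"grip":1,"wx":0,"wy":0,"wz":0}
  ]
}}

```text
clock: 33.83
position: [0.4162, -0.3361, 0.1593]
eef_rot: [2.458, 1.946, -0.0]
ft_force: [-0.4, 0.2, -0.6]
grip_width: 0.0099
grip_force: 24.5
```

Emit:
{"api": "send_rows", "payload": {
  "deltas": [
    {"dx":315,"dy":-53,"dz":0,"grip":1,"wx":0,"wy":0,"wz":-0.31},
    {"dx":315,"dy":-53,"dz":0,"grip":1,"wx":0,"wy":0,"wz":-0.31},
    {"dx":315,"dy":-53,"dz":0,"grip":1,"wx":0,"wy":0,"wz":-0.31},
    {"dx":315,"dy":-53,"dz":0,"grip":1,"wx":0,"wy":0,"wz":-0.31},
    {"dx":315,"dy":-53,"dz":0,"grip":1,"wx":0,"wy":0,"wz":-0.31},
    {"dx":315,"dy":-53,"dz":0,"grip":1,"wx":0,"wy":0,"wz":-0.31},
    {"dx":315,"dy":-53,"dz":0,"grip":1,"wx":0,"wy":0,"wz":-0.31},
    {"dx":315,"dy":-53,"dz":0,"grip":1,"wx":0,"wy":0,"wz":-0.31}
  ]
}}

```text
clock: 34.5
position: [0.4334, -0.0126, 0.1552]
eef_rot: [-2.128, -2.305, 0.003]
ft_force: [0.5, 0.5, -1.0]
grip_width: 0.0096
grip_force: 24.5
```

Run:
```python
from h import *
now();to(649.9,36.5,155,94.8)
```

```text
t 34.5 p [433.4 -12.6 155.2] yaw 94.57 tilt [-0.005  0.002 -1.   ] F [ 0.5  0.5 -1. ] w 9.6 gf 24.5 q [-0.29  0.41  1.97  0.    0.77 -0.37]
(649.9, 36.5, 155, 94.8) d [ 31.6 219.7  -0.8] w [-0.005 -0.002 -0.004]
```

Emit:
{"api": "send_rows", "payload": {
  "deltas": [
    {"dx":31,"dy":219,"dz":0,"grip":1,"wx":0,"wy":0,"wz":0},
    {"dx":31,"dy":219,"dz":0,"grip":1,"wx":0,"wy":0,"wz":0},
    {"dx":31,"dy":219,"dz":0,"grip":1,"wx":0,"wy":0,"wz":0},
    {"dx":31,"dy":219,"dz":0,"grip":1,"wx":0,"wy":0,"wz":0},
    {"dx":31,"dy":219,"dz":0,"grip":1,"wx":0,"wy":0,"wz":0},
    {"dx":31,"dy":219,"dz":0,"grip":1,"wx":0,"wy":0,"wz":0},
    {"dx":31,"dy":219,"dz":0,"grip":1,"wx":0,"wy":0,"wz":0}
  ]
}}

```text
clock: 35.08
position: [0.6545, 0.0327, 0.1544]
eef_rot: [2.131, 2.308, 0.001]
ft_force: [-0.8, -0.6, 0.1]
grip_width: 0.0098
grip_force: 24.5
```

Emit:
{"api": "send_rows", "payload": {
  "deltas": [
    {"dx":0,"dy":0,"dz":20,"grip":1,"wx":0,"wy":0,"wz":0},
    {"dx":0,"dy":0,"dz":45,"grip":1,"wx":0,"wy":0,"wz":0},
    {"dx":0,"dy":0,"dz":53,"grip":1,"wx":0,"wy":0,"wz":0},
    {"dx":0,"dy":0,"dz":53,"grip":1,"wx":0,"wy":0,"wz":0},
    {"dx":0,"dy":0,"dz":53,"grip":1,"wx":0,"wy":0,"wz":0}
  ]
}}

```text
clock: 35.5
position: [0.6503, 0.0318, 0.1026]
eef_rot: [-2.131, -2.305, 0.003]
ft_force: [-0.2, 0.2, -0.2]
grip_width: 0.0097
grip_force: 24.5
```

Run:
```python
from h import *
now();to(649.9,35.3,74.5,94.8)
```

```text
t 35.5 p [650.3  31.8 102.6] yaw 94.48 tilt [-0.003  0.    -1.   ] F [-0.2  0.2 -0.2] w 9.7 gf 24.5 q [-0.12  0.72  1.46 -0.    0.96 -0.2 ]
(649.9, 35.3, 74.5, 94.8) d [ 3.5  0.  28.1] w [-0.003 -0.001 -0.006]
```

Emit:
{"api": "send_rows", "payload": {
  "deltas": [
    {"dx":3.5,"dy":0,"dz":0,"grip":1,"wx":0,"wy":0,"wz":0},
    {"dx":3.5,"dy":0,"dz":3,"grip":1,"wx":0,"wy":0,"wz":0},
    {"dx":3.5,"dy":0,"dz":10,"grip":1,"wx":0,"wy":0,"wz":0},
    {"dx":3.5,"dy":0,"dz":16,"grip":1,"wx":0,"wy":0,"wz":0},
    {"dx":3.5,"dy":0,"dz":21,"grip":1,"wx":0,"wy":0,"wz":0},
    {"dx":3.5,"dy":0,"dz":25,"grip":1,"wx":0,"wy":0,"wz":0},
    {"dx":3.5,"dy":0,"dz":28,"grip":1,"wx":0,"wy":0,"wz":0},
    {"dx":3.5,"dy":0,"dz":28,"grip":1,"wx":0,"wy":0,"wz":0}
  ]
}}

```text
clock: 36.17
position: [0.6513, 0.0355, 0.0749]
eef_rot: [-2.132, -2.306, 0.001]
ft_force: [0.0, -0.2, -0.3]
grip_width: 0.0101
grip_force: 24.5
```

Emit:
{"api": "send_rows", "payload": {
  "deltas": [
    {"dx":0,"dy":0,"dz":1,"grip":1,"wx":0,"wy":0,"wz":0},
    {"dx":0,"dy":0,"dz":0,"grip":0.3,"wx":0,"wy":0,"wz":0},
    {"dx":0,"dy":0,"dz":-1,"grip":0.3,"wx":0,"wy":0,"wz":0},
    {"dx":0,"dy":0,"dz":-1,"grip":0.3,"wx":0,"wy":0,"wz":0},
    {"dx":0,"dy":0,"dz":-15,"grip":0.3,"wx":0,"wy":0,"wz":0},
    {"dx":0,"dy":0,"dz":-45,"grip":0.3,"wx":0,"wy":0,"wz":0},
    {"dx":0,"dy":0,"dz":-80,"grip":0.3,"wx":0,"wy":0,"wz":0},
    {"dx":0,"dy":0,"dz":-80,"grip":0.3,"wx":0,"wy":0,"wz":0}
  ]
}}

```text
clock: 36.83
position: [0.6561, 0.0351, 0.1623]
eef_rot: [2.125, 2.299, 0.012]
ft_force: [1.3, 0.2, 0.7]
grip_width: 0.0296
grip_force: 0.0
```

Emit:
{"api": "send_rows", "payload": {
  "deltas": [
    {"dx":-38,"dy":-220,"dz":0,"grip":0.3,"wx":0,"wy":0,"wz":0},
    {"dx":-38,"dy":-220,"dz":0,"grip":0.3,"wx":0,"wy":0,"wz":0},
    {"dx":-38,"dy":-220,"dz":0,"grip":0.3,"wx":0,"wy":0,"wz":0},
    {"dx":-38,"dy":-220,"dz":0,"grip":0.3,"wx":0,"wy":0,"wz":0},
    {"dx":-38,"dy":-220,"dz":0,"grip":0.3,"wx":0,"wy":0,"wz":0},
    {"dx":-38,"dy":-220,"dz":0,"grip":0.3,"wx":0,"wy":0,"wz":0},
    {"dx":-38,"dy":-220,"dz":0,"grip":0.3,"wx":0,"wy":0,"wz":0}
  ]
}}

```text
clock: 37.42
position: [0.43, -0.0192, 0.1553]
eef_rot: [-2.131, -2.301, 0.004]
ft_force: [0.1, 0.9, -0.3]
grip_width: 0.0299
grip_force: 0.0
```

Emit:
{"api": "send_rows", "payload": {
  "deltas": [
    {"dx":-290,"dy":-28,"dz":0,"grip":0.3,"wx":0,"wy":0,"wz":0.31},
    {"dx":-290,"dy":-28,"dz":0,"grip":0.3,"wx":0,"wy":0,"wz":0.31},
    {"dx":-290,"dy":-28,"dz":0,"grip":0.3,"wx":0,"wy":0,"wz":0.31},
    {"dx":-290,"dy":-28,"dz":0,"grip":0.3,"wx":0,"wy":0,"wz":0.31},
    {"dx":-290,"dy":-28,"dz":0,"grip":0.3,"wx":0,"wy":0,"wz":0.31},
    {"dx":-290,"dy":-28,"dz":0,"grip":0.3,"wx":0,"wy":0,"wz":0.31},
    {"dx":-290,"dy":-28,"dz":0,"grip":0.3,"wx":0,"wy":0,"wz":0.31},
    {"dx":-290,"dy":-28,"dz":0,"grip":0.3,"wx":0,"wy":0,"wz":0.31}
  ]
}}

```text
clock: 38.08
position: [0.4334, -0.3218, 0.1564]
eef_rot: [2.458, 1.935, -0.001]
ft_force: [1.6, -0.2, 0.6]
grip_width: 0.0297
grip_force: 0.0
```

Emit:
{"api": "send_rows", "payload": {
  "deltas": [
    {"dx":0,"dy":0,"dz":0,"grip":0.2,"wx":0,"wy":0,"wz":0},
    {"dx":0,"dy":0,"dz":0,"grip":0.2,"wx":0,"wy":0,"wz":0},
    {"dx":0,"dy":0,"dz":0,"grip":0.2,"wx":0,"wy":0,"wz":0}
  ]
}}

```text
clock: 38.33
position: [0.4302, -0.3096, 0.1552]
eef_rot: [-2.461, -1.951, -0.0]
ft_force: [0.3, -0.1, -0.3]
grip_width: 0.0343
grip_force: 0.0
```

Run:
```python
from h import *
tray('w13')
```

```text
t 38.33 p [ 430.2 -309.6  155.2] yaw 76.81 tilt [-0.001  0.001 -1.   ] F [ 0.3 -0.1 -0.3] w 34.3 gf 0.0 q [-0.83  0.51  1.74  0.    0.89 -0.6 ]
tray [ 418.6 -320.   115.5   48.3  -12.9]
(np.float64(428.0), np.float64(-279.1), 25, np.float64(77.1)) d [ 29.1  -9.  130.2] w [-0.001 -0.001 -0.005]
(np.float64(421.7), np.float64(-306.4), 25, np.float64(77.1)) d [  1.1  -8.9 130.2] w [-0.001 -0.001 -0.005]
(np.float64(415.5), np.float64(-333.6), 25, np.float64(77.1)) d [-26.8  -8.7 130.1] w [-0.001 -0.001 -0.005]
(np.float64(409.2), np.float64(-360.9), 25, np.float64(77.1)) d [-54.8  -8.6 130.1] w [-0.001 -0.001 -0.005]
```

Fourth vial at (409.2,-360.9).

Emit:
{"api": "send_rows", "payload": {
  "deltas": [
    {"dx":-54,"dy":-9,"dz":20,"grip":0.2,"wx":0,"wy":0,"wz":0},
    {"dx":-54,"dy":-9,"dz":60,"grip":0.2,"wx":0,"wy":0,"wz":0},
    {"dx":-54,"dy":-9,"dz":90,"grip":0.2,"wx":0,"wy":0,"wz":0},
    {"dx":-54,"dy":-9,"dz":90,"grip":0.2,"wx":0,"wy":0,"wz":0},
    {"dx":-54,"dy":-9,"dz":110,"grip":0.2,"wx":0,"wy":0,"wz":0},
    {"dx":-54,"dy":-9,"dz":124,"grip":0.2,"wx":0,"wy":0,"wz":0},
    {"dx":-54,"dy":-9,"dz":129,"grip":0.2,"wx":0,"wy":0,"wz":0},
    {"dx":-54,"dy":-9,"dz":129,"grip":0.2,"wx":0,"wy":0,"wz":0}
  ]
}}

```text
clock: 39.05
position: [0.4091, -0.36, 0.0268]
eef_rot: [-2.46, -1.951, -0.0]
ft_force: [0.5, 0.1, -0.1]
grip_width: 0.0343
grip_force: 0.0
```

Emit:
{"api": "send_rows", "payload": {
  "deltas": [
    {"dx":0,"dy":0,"dz":0,"grip":0.2,"wx":0,"wy":0,"wz":0}
  ]
}}

```text
clock: 39.13
position: [0.4096, -0.361, 0.0278]
eef_rot: [2.461, 1.951, 0.0]
ft_force: [0.8, -0.2, 0.4]
grip_width: 0.0339
grip_force: 0.0
```

Run:
```python
from h import *
now();to(409.2,-360.9,26,76.9)
```

```text
t 39.13 p [ 409.6 -361.    27.8] yaw 76.82 tilt [ 0.001 -0.001 -1.   ] F [ 0.8 -0.2  0.4] w 33.9 gf 0.0 q [-0.93  0.74  1.77  0.    0.63 -0.7 ]
(409.2, -360.9, 26, 76.9) d [ 0.  -0.4  1.8] w [ 0.001  0.001 -0.001]
```

Emit:
{"api": "send_rows", "payload": {
  "deltas": [
    {"dx":0,"dy":0,"dz":1,"grip":1,"wx":0,"wy":0,"wz":0},
    {"dx":0,"dy":0,"dz":1,"grip":1,"wx":0,"wy":0,"wz":0},
    {"dx":0,"dy":0,"dz":1,"grip":1,"wx":0,"wy":0,"wz":0},
    {"dx":0,"dy":0,"dz":1,"grip":1,"wx":0,"wy":0,"wz":0},
    {"dx":0,"dy":0,"dz":1,"grip":1,"wx":0,"wy":0,"wz":0}
  ]
}}

```text
clock: 39.55
position: [0.4094, -0.3621, 0.0266]
eef_rot: [2.462, 1.948, 0.0]
ft_force: [0.1, 0.7, 7.1]
grip_width: 0.01
grip_force: 24.6
```

Emit:
{"api": "send_rows", "payload": {
  "deltas": [
    {"dx":0,"dy":0,"dz":-10,"grip":1,"wx":0,"wy":0,"wz":0},
    {"dx":0,"dy":0,"dz":-30,"grip":1,"wx":0,"wy":0,"wz":0},
    {"dx":0,"dy":0,"dz":-60,"grip":1,"wx":0,"wy":0,"wz":0},
    {"dx":0,"dy":0,"dz":-90,"grip":1,"wx":0,"wy":0,"wz":0},
    {"dx":0,"dy":0,"dz":-130,"grip":1,"wx":0,"wy":0,"wz":0},
    {"dx":0,"dy":0,"dz":-130,"grip":1,"wx":0,"wy":0,"wz":0},
    {"dx":0,"dy":0,"dz":-130,"grip":1,"wx":0,"wy":0,"wz":0}
  ]
}}

```text
clock: 40.13
position: [0.4098, -0.3628, 0.1583]
eef_rot: [2.458, 1.946, -0.0]
ft_force: [0.5, 0.2, -0.1]
grip_width: 0.0098
grip_force: 24.4
```

Emit:
{"api": "send_rows", "payload": {
  "deltas": [
    {"dx":325,"dy":-50,"dz":0,"grip":1,"wx":0,"wy":0,"wz":-0.31},
    {"dx":325,"dy":-50,"dz":0,"grip":1,"wx":0,"wy":0,"wz":-0.31},
    {"dx":325,"dy":-50,"dz":0,"grip":1,"wx":0,"wy":0,"wz":-0.31},
    {"dx":325,"dy":-50,"dz":0,"grip":1,"wx":0,"wy":0,"wz":-0.31},
    {"dx":325,"dy":-50,"dz":0,"grip":1,"wx":0,"wy":0,"wz":-0.31},
    {"dx":325,"dy":-50,"dz":0,"grip":1,"wx":0,"wy":0,"wz":-0.31},
    {"dx":325,"dy":-50,"dz":0,"grip":1,"wx":0,"wy":0,"wz":-0.31},
    {"dx":325,"dy":-50,"dz":0,"grip":1,"wx":0,"wy":0,"wz":-0.31}
  ]
}}

```text
clock: 40.8
position: [0.4328, -0.031, 0.1543]
eef_rot: [-2.13, -2.304, 0.002]
ft_force: [0.0, -0.9, -0.3]
grip_width: 0.0093
grip_force: 24.4
```

Run:
```python
from h import *
now();to(606,32.5,155,94.8)
```

```text
t 40.8 p [432.8 -31.  154.3] yaw 94.49 tilt [-0.004  0.002 -1.   ] F [ 0.  -0.9 -0.3] w 9.3 gf 24.4 q [-0.33  0.41  1.97  0.    0.76 -0.41]
(606, 32.5, 155, 94.8) d [ 49.7 177.6  -1.3] w [-0.004 -0.002 -0.005]
```

Emit:
{"api": "send_rows", "payload": {
  "deltas": [
    {"dx":49,"dy":175,"dz":0,"grip":1,"wx":0,"wy":0,"wz":0},
    {"dx":49,"dy":175,"dz":0,"grip":1,"wx":0,"wy":0,"wz":0},
    {"dx":49,"dy":175,"dz":0,"grip":1,"wx":0,"wy":0,"wz":0},
    {"dx":49,"dy":175,"dz":0,"grip":1,"wx":0,"wy":0,"wz":0},
    {"dx":49,"dy":175,"dz":0,"grip":1,"wx":0,"wy":0,"wz":0},
    {"dx":49,"dy":175,"dz":0,"grip":1,"wx":0,"wy":0,"wz":0},
    {"dx":49,"dy":175,"dz":0,"grip":1,"wx":0,"wy":0,"wz":0}
  ]
}}

```text
clock: 41.38
position: [0.6039, 0.0294, 0.1534]
eef_rot: [-2.129, -2.305, 0.005]
ft_force: [0.1, 0.9, -1.4]
grip_width: 0.0098
grip_force: 24.4
```

Emit:
{"api": "send_rows", "payload": {
  "deltas": [
    {"dx":0,"dy":0,"dz":20,"grip":1,"wx":0,"wy":0,"wz":0},
    {"dx":0,"dy":0,"dz":45,"grip":1,"wx":0,"wy":0,"wz":0},
    {"dx":0,"dy":0,"dz":53,"grip":1,"wx":0,"wy":0,"wz":0},
    {"dx":0,"dy":0,"dz":53,"grip":1,"wx":0,"wy":0,"wz":0},
    {"dx":0,"dy":0,"dz":53,"grip":1,"wx":0,"wy":0,"wz":0}
  ]
}}

```text
clock: 41.8
position: [0.6038, 0.0285, 0.1019]
eef_rot: [-2.132, -2.304, 0.003]
ft_force: [0.5, 0.1, -0.2]
grip_width: 0.0095
grip_force: 24.4
```

Run:
```python
from h import *
now();to(606,32,73.5,94.8)
```

```text
t 41.8 p [603.8  28.5 101.9] yaw 94.45 tilt [-0.003  0.    -1.   ] F [ 0.5  0.1 -0.2] w 9.5 gf 24.4 q [-0.14  0.67  1.59 -0.    0.89 -0.22]
(606, 32, 73.5, 94.8) d [ 3.3  2.6 28.4] w [-0.003 -0.001 -0.006]
```

Emit:
{"api": "send_rows", "payload": {
  "deltas": [
    {"dx":3.3,"dy":1.8,"dz":0,"grip":1,"wx":0,"wy":0,"wz":0},
    {"dx":3.3,"dy":1.8,"dz":3,"grip":1,"wx":0,"wy":0,"wz":0},
    {"dx":3.3,"dy":1.8,"dz":10,"grip":1,"wx":0,"wy":0,"wz":0},
    {"dx":3.3,"dy":1.8,"dz":16,"grip":1,"wx":0,"wy":0,"wz":0},
    {"dx":3.3,"dy":1.8,"dz":21,"grip":1,"wx":0,"wy":0,"wz":0},
    {"dx":3.3,"dy":1.8,"dz":25,"grip":1,"wx":0,"wy":0,"wz":0},
    {"dx":3.3,"dy":1.8,"dz":28.5,"grip":1,"wx":0,"wy":0,"wz":0},
    {"dx":3.3,"dy":1.8,"dz":28.5,"grip":1,"wx":0,"wy":0,"wz":0}
  ]
}}

```text
clock: 42.47
position: [0.6067, 0.0323, 0.0738]
eef_rot: [-2.132, -2.307, 0.001]
ft_force: [-0.2, -0.3, 1.1]
grip_width: 0.0095
grip_force: 24.7
```

Emit:
{"api": "send_rows", "payload": {
  "deltas": [
    {"dx":0,"dy":0,"dz":0.5,"grip":1,"wx":0,"wy":0,"wz":0},
    {"dx":0,"dy":0,"dz":0,"grip":0.3,"wx":0,"wy":0,"wz":0},
    {"dx":0,"dy":0,"dz":-1,"grip":0.3,"wx":0,"wy":0,"wz":0},
    {"dx":0,"dy":0,"dz":-1,"grip":0.3,"wx":0,"wy":0,"wz":0},
    {"dx":0,"dy":0,"dz":-15,"grip":0.3,"wx":0,"wy":0,"wz":0},
    {"dx":0,"dy":0,"dz":-45,"grip":0.3,"wx":0,"wy":0,"wz":0},
    {"dx":0,"dy":0,"dz":-80,"grip":0.3,"wx":0,"wy":0,"wz":0},
    {"dx":0,"dy":0,"dz":-90,"grip":0.3,"wx":0,"wy":0,"wz":0}
  ]
}}

```text
clock: 43.13
position: [0.6098, 0.0321, 0.1684]
eef_rot: [2.128, 2.302, 0.008]
ft_force: [0.7, 0.3, -0.4]
grip_width: 0.0301
grip_force: 0.0
```

Emit:
{"api": "send_rows", "payload": {
  "deltas": [
    {"dx":-25,"dy":0,"dz":0,"grip":0,"wx":0,"wy":0,"wz":0},
    {"dx":-25,"dy":0,"dz":0,"grip":-0.3,"wx":0,"wy":0,"wz":0},
    {"dx":-25,"dy":0,"dz":0,"grip":-0.3,"wx":0,"wy":0,"wz":0}
  ]
}}

```text
clock: 43.38
position: [0.6088, 0.0066, 0.1638]
eef_rot: [2.134, 2.305, 0.0]
ft_force: [-0.2, 0.8, -0.3]
grip_width: 0.0551
grip_force: 0.0
```

Run:
```python
from h import *
now();w=cams.get_image('wrist');cv2.imwrite('pics/w14.png',w)
s=cams.get_image('scene');t=cams.get_image('top')
cv2.imwrite('pics/v2.png',np.hstack([w[:400,100:460],cv2.resize(t[210:310,80:200],(430,400),interpolation=2)]))
print('lid',box(mask(t,(5,140,110),(27,255,255),(90,200,200,310)),'top',.053))
G=to(430,60,175,40);to(414,346,150,-10.8,G)
```

```text
t 43.38 p [608.8   6.6 163.8] yaw 94.4 tilt [ 0.  0. -1.] F [-0.2  0.8 -0.3] w 55.1 gf 0.0 q [-0.17  0.59  1.54  0.    1.02 -0.25]
lid [446.8 335.9 128.1  46.4 -10.9]
(430, 60, 175, 40) d [  65.9 -173.6  -11.6] w [-0.002  0.     0.951]
(414, 346, 150, -10.8) d [ 171.6 -229.4   25. ] w [-0.    -0.     0.887]
```

View pics/v2.png

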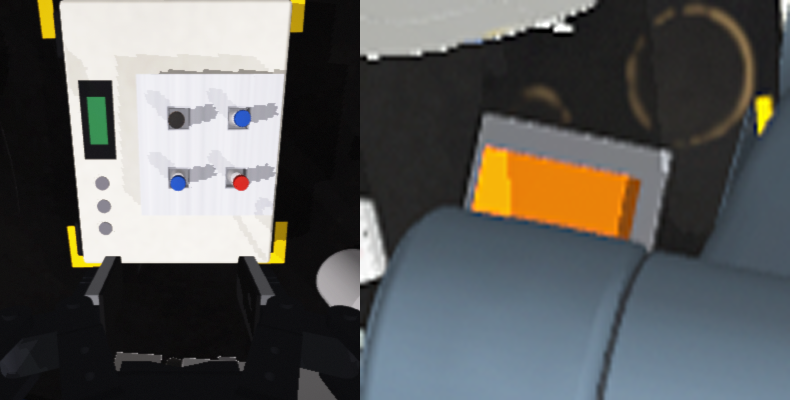

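Emit:
{"api": "send_rows", "payload": {
  "deltas": [
    {"dx":66,"dy":-174,"dz":-12,"grip":-0.3,"wx":0,"wy":0,"wz":0.95},
    {"dx":66,"dy":-174,"dz":-12,"grip":-0.3,"wx":0,"wy":0,"wz":0.95},
    {"dx":66,"dy":-174,"dz":-12,"grip":-0.3,"wx":0,"wy":0,"wz":0.95},
    {"dx":66,"dy":-174,"dz":-12,"grip":-0.3,"wx":0,"wy":0,"wz":0.95},
    {"dx":66,"dy":-174,"dz":-12,"grip":-0.3,"wx":0,"wy":0,"wz":0.95},
    {"dx":66,"dy":-174,"dz":-12,"grip":-0.3,"wx":0,"wy":0,"wz":0.95},
    {"dx":66,"dy":-174,"dz":-12,"grip":-0.3,"wx":0,"wy":0,"wz":0.95},
    {"dx":66,"dy":-174,"dz":-12,"grip":-0.3,"wx":0,"wy":0,"wz":0.95}
  ]
}}

```text
clock: 44.2
position: [0.4294, 0.0604, 0.1758]
eef_rot: [-2.953, -1.07, 0.001]
ft_force: [-0.5, -0.6, 0.2]
grip_width: 0.0553
grip_force: 0.0
```

Emit:
{"api": "send_rows", "payload": {
  "deltas": [
    {"dx":171,"dy":-229,"dz":0,"grip":-0.3,"wx":0,"wy":0,"wz":0.88},
    {"dx":171,"dy":-229,"dz":0,"grip":-0.3,"wx":0,"wy":0,"wz":0.88},
    {"dx":171,"dy":-229,"dz":0,"grip":-0.3,"wx":0,"wy":0,"wz":0.88},
    {"dx":171,"dy":-229,"dz":0,"grip":-0.3,"wx":0,"wy":0,"wz":0.88},
    {"dx":171,"dy":-229,"dz":0,"grip":-0.3,"wx":0,"wy":0,"wz":0.88},
    {"dx":171,"dy":-229,"dz":0,"grip":-0.3,"wx":0,"wy":0,"wz":0.88},
    {"dx":171,"dy":-229,"dz":0,"grip":-0.3,"wx":0,"wy":0,"wz":0.88},
    {"dx":171,"dy":-229,"dz":0,"grip":-0.3,"wx":0,"wy":0,"wz":0.88}
  ]
}}

```text
clock: 44.87
position: [0.4127, 0.345, 0.1754]
eef_rot: [3.13, -0.262, -0.001]
ft_force: [1.7, -0.4, 0.2]
grip_width: 0.0552
grip_force: 0.0
```

Emit:
{"api": "send_rows", "payload": {
  "deltas": [
    {"dx":0,"dy":0,"dz":0,"grip":-0.3,"wx":0,"wy":0,"wz":0},
    {"dx":0,"dy":0,"dz":0,"grip":-0.3,"wx":0,"wy":0,"wz":0},
    {"dx":0,"dy":0,"dz":0,"grip":-0.3,"wx":0,"wy":0,"wz":0}
  ]
}}

```text
clock: 45.12
position: [0.4129, 0.3424, 0.1752]
eef_rot: [3.13, -0.251, -0.003]
ft_force: [0.1, 0.0, -0.6]
grip_width: 0.0558
grip_force: 0.0
```

Run:
```python
from h import *
now();T=pose();w=cams.get_image('wrist');m=mask(w,(5,140,70),(27,255,255));print('lid',box(m,'wrist',.053,T));cv2.imwrite('pics/w15.png',w)
G=to(416.1,346.6,150,-10.8)
```

```text
t 45.12 p [412.9 342.4 175.2] yaw -9.15 tilt [-0.002 -0.001 -1.   ] F [ 0.1  0.  -0.6] w 55.8 gf 0.0 q [ 0.48  0.49  1.71 -0.    0.95  2.22]
lid [416.9 345.9 116.8 118.7 -10.7]
(416.1, 346.6, 150, -10.8) d [ 2.2 -5.2 25.3] w [0.002 0.001 0.027]
```

Emit:
{"api": "send_rows", "payload": {
  "deltas": [
    {"dx":2,"dy":-5,"dz":10,"grip":-0.3,"wx":0,"wy":0,"wz":0.027},
    {"dx":2.5,"dy":-5,"dz":25,"grip":-0.3,"wx":0,"wy":0,"wz":0.027},
    {"dx":2.5,"dy":-5,"dz":60,"grip":-0.3,"wx":0,"wy":0,"wz":0.027},
    {"dx":2.5,"dy":-5,"dz":90,"grip":-0.3,"wx":0,"wy":0,"wz":0.027},
    {"dx":2.5,"dy":-5,"dz":108,"grip":-0.3,"wx":0,"wy":0,"wz":0.027},
    {"dx":2.5,"dy":-5,"dz":113,"grip":-0.3,"wx":0,"wy":0,"wz":0.027},
    {"dx":2.5,"dy":-5,"dz":113,"grip":-0.3,"wx":0,"wy":0,"wz":0.027},
    {"dx":2.5,"dy":-5,"dz":113,"grip":-0.3,"wx":0,"wy":0,"wz":0.027}
  ]
}}

```text
clock: 45.83
position: [0.4179, 0.3466, 0.0634]
eef_rot: [-3.127, 0.299, -0.001]
ft_force: [0.5, 0.6, -0.3]
grip_width: 0.0553
grip_force: 0.0
```

Emit:
{"api": "send_rows", "payload": {
  "deltas": [
    {"dx":0,"dy":0,"dz":0,"grip":1,"wx":0,"wy":0,"wz":0},
    {"dx":0,"dy":0,"dz":0,"grip":1,"wx":0,"wy":0,"wz":0},
    {"dx":0,"dy":0,"dz":0,"grip":1,"wx":0,"wy":0,"wz":0},
    {"dx":0,"dy":0,"dz":0,"grip":1,"wx":0,"wy":0,"wz":0},
    {"dx":0,"dy":0,"dz":0,"grip":1,"wx":0,"wy":0,"wz":0},
    {"dx":0,"dy":0,"dz":0,"grip":1,"wx":0,"wy":0,"wz":0}
  ],
  "squeeze": 50
}}

```text
clock: 46.33
position: [0.4182, 0.3476, 0.0646]
eef_rot: [-3.126, 0.296, -0.004]
ft_force: [-0.5, -1.5, 6.4]
grip_width: 0.0244
grip_force: 48.9
```

Run:
```python
from h import *
now()
```

```text
t 46.33 p [418.2 347.6  64.6] yaw -10.83 tilt [ 0.003  0.001 -1.   ] F [-0.5 -1.5  6.4] w 24.4 gf 48.9 q [ 0.49  0.67  1.77 -0.    0.7   2.25]
```

Emit:
{"api": "send_rows", "payload": {
  "deltas": [
    {"dx":0,"dy":0,"dz":-8,"grip":1,"wx":0,"wy":0,"wz":0},
    {"dx":0,"dy":0,"dz":-25,"grip":1,"wx":0,"wy":0,"wz":0},
    {"dx":0,"dy":0,"dz":-50,"grip":1,"wx":0,"wy":0,"wz":0},
    {"dx":0,"dy":0,"dz":-85,"grip":1,"wx":0,"wy":0,"wz":0},
    {"dx":0,"dy":0,"dz":-115,"grip":1,"wx":0,"wy":0,"wz":0},
    {"dx":0,"dy":0,"dz":-130,"grip":1,"wx":0,"wy":0,"wz":0},
    {"dx":0,"dy":0,"dz":-130,"grip":1,"wx":0,"wy":0,"wz":0},
    {"dx":0,"dy":0,"dz":-130,"grip":1,"wx":0,"wy":0,"wz":0}
  ]
}}

```text
clock: 47.0
position: [0.4171, 0.3474, 0.1938]
eef_rot: [-3.126, 0.297, -0.002]
ft_force: [-1.3, 0.0, -3.5]
grip_width: 0.0242
grip_force: 49.3
```

Run:
```python
from h import *
now();G=to(425,100,195,4.8);G=to(628,57,195,4.8,G)
```

```text
t 47.0 p [417.1 347.4 193.8] yaw -10.84 tilt [ 0.002  0.001 -1.   ] F [-1.3  0.  -3.5] w 24.2 gf 49.3 q [0.49 0.47 1.68 0.   0.99 2.25]
(425, 100, 195, 4.8) d [ 54.3 241.5  -1.5] w [-0.001 -0.002 -0.273]
(628, 57, 195, 4.8) d [198.7  59.8   0. ] w [0. 0. 0.]
```

Emit:
{"api": "send_rows", "payload": {
  "deltas": [
    {"dx":54,"dy":241,"dz":0,"grip":1,"wx":0,"wy":0,"wz":-0.273},
    {"dx":54,"dy":241,"dz":0,"grip":1,"wx":0,"wy":0,"wz":-0.273},
    {"dx":54,"dy":241,"dz":0,"grip":1,"wx":0,"wy":0,"wz":-0.273},
    {"dx":54,"dy":241,"dz":0,"grip":1,"wx":0,"wy":0,"wz":-0.273},
    {"dx":54,"dy":241,"dz":0,"grip":1,"wx":0,"wy":0,"wz":-0.273},
    {"dx":54,"dy":241,"dz":0,"grip":1,"wx":0,"wy":0,"wz":-0.273},
    {"dx":54,"dy":241,"dz":0,"grip":1,"wx":0,"wy":0,"wz":-0.273}
  ]
}}

```text
clock: 47.58
position: [0.4238, 0.0949, 0.1913]
eef_rot: [3.137, 0.122, -0.007]
ft_force: [0.2, 1.0, -1.5]
grip_width: 0.0242
grip_force: 49.8
```

Emit:
{"api": "send_rows", "payload": {
  "deltas": [
    {"dx":150,"dy":45,"dz":0,"grip":1,"wx":0,"wy":0,"wz":0},
    {"dx":150,"dy":45,"dz":0,"grip":1,"wx":0,"wy":0,"wz":0},
    {"dx":150,"dy":45,"dz":0,"grip":1,"wx":0,"wy":0,"wz":0},
    {"dx":150,"dy":45,"dz":0,"grip":1,"wx":0,"wy":0,"wz":0},
    {"dx":198,"dy":60,"dz":0,"grip":1,"wx":0,"wy":0,"wz":0},
    {"dx":198,"dy":60,"dz":0,"grip":1,"wx":0,"wy":0,"wz":0},
    {"dx":198,"dy":60,"dz":0,"grip":1,"wx":0,"wy":0,"wz":0},
    {"dx":198,"dy":60,"dz":0,"grip":1,"wx":0,"wy":0,"wz":0}
  ]
}}

```text
clock: 48.25
position: [0.6255, 0.0575, 0.1903]
eef_rot: [-3.138, -0.131, 0.009]
ft_force: [-1.0, 0.4, -1.3]
grip_width: 0.0243
grip_force: 49.9
```

Run:
```python
from h import *
now();G=to(628,57.2,140,4.8)
T=pose();w=cams.get_image('wrist');m=mask(w,(5,140,110),(27,255,255));
z=T[2,3]-.0116
cv2.imwrite('pics/w16.png',w)
print('lid',box(m,'wrist',z,T))
d=cv2.findContours(m,0,1)[0];c=max(d,key=cv2.contourArea)[:,0];print(c.min(0),c.max(0))
```

```text
t 48.25 p [625.5  57.5 190.3] yaw 4.78 tilt [-0.006  0.001 -1.   ] F [-1.   0.4 -1.3] w 24.3 gf 49.9 q [-0.09  0.58  1.46  0.    1.11  1.4 ]
(628, 57.2, 140, 4.8) d [ 2.8  0.6 50.3] w [-0.001  0.006 -0.   ]
lid [641.   59.5  88.4 122.1   4.8]
[158 145] [401 308]
```

Emit:
{"api": "send_rows", "payload": {
  "deltas": [
    {"dx":1.5,"dy":0.5,"dz":20,"grip":1,"wx":0,"wy":0,"wz":0},
    {"dx":1.5,"dy":0.5,"dz":40,"grip":1,"wx":0,"wy":0,"wz":0},
    {"dx":1.5,"dy":0.5,"dz":50,"grip":1,"wx":0,"wy":0,"wz":0},
    {"dx":1.5,"dy":0.5,"dz":50,"grip":1,"wx":0,"wy":0,"wz":0},
    {"dx":1.5,"dy":0.5,"dz":50,"grip":1,"wx":0,"wy":0,"wz":0},
    {"dx":1.5,"dy":0.5,"dz":50,"grip":1,"wx":0,"wy":0,"wz":0}
  ]
}}

```text
clock: 48.8
position: [0.6289, 0.057, 0.1438]
eef_rot: [3.139, 0.132, 0.002]
ft_force: [0.3, 0.1, -1.3]
grip_width: 0.0245
grip_force: 49.9
```

Run:
```python
from h import *
now();G=to(627.2,57.2,106.5,4.8)
T=pose();w=cams.get_image('wrist')
# visible far/side deck edges versus lid
m=mask(w,(5,140,110),(27,255,255));c=max(cv2.findContours(m,0,1)[0],key=cv2.contourArea)[:,0]
for dz in (-.0146,-.0116,-.0086):
    print('lid',box(m,'wrist',T[2,3]+dz,T))
```

```text
t 48.8 p [628.9  57.  143.8] yaw 4.81 tilt [ 0.001 -0.    -1.   ] F [ 0.3  0.1 -1.3] w 24.5 gf 49.9 q [-0.09  0.64  1.49  0.    1.01  1.4 ]
(627.2, 57.2, 106.5, 4.8) d [-1.7 -0.3 37.3] w [ 0.    -0.001  0.   ]
lid [643.5  57.5  90.1 117.4   4.8]
lid [644.6  57.6  88.3 115.2   4.8]
lid [645.8  57.7  86.6 112.9   4.8]
```

Emit:
{"api": "send_rows", "payload": {
  "deltas": [
    {"dx":-2,"dy":0,"dz":5,"grip":1,"wx":0,"wy":0,"wz":0},
    {"dx":-2,"dy":0,"dz":10,"grip":1,"wx":0,"wy":0,"wz":0},
    {"dx":-2,"dy":0,"dz":15,"grip":1,"wx":0,"wy":0,"wz":0},
    {"dx":-2,"dy":0,"dz":20,"grip":1,"wx":0,"wy":0,"wz":0},
    {"dx":-2,"dy":0,"dz":25,"grip":1,"wx":0,"wy":0,"wz":0},
    {"dx":-2,"dy":0,"dz":29,"grip":1,"wx":0,"wy":0,"wz":0},
    {"dx":-2,"dy":0,"dz":32,"grip":1,"wx":0,"wy":0,"wz":0},
    {"dx":-2,"dy":0,"dz":34,"grip":1,"wx":0,"wy":0,"wz":0}
  ]
}}

```text
clock: 49.52
position: [0.6265, 0.0566, 0.1082]
eef_rot: [-3.139, -0.131, 0.001]
ft_force: [-0.6, -0.1, -2.0]
grip_width: 0.0243
grip_force: 49.9
```

Emit:
{"api": "send_rows", "payload": {
  "deltas": [
    {"dx":0,"dy":0,"dz":1,"grip":1,"wx":0,"wy":0,"wz":0},
    {"dx":0,"dy":0,"dz":2,"grip":1,"wx":0,"wy":0,"wz":0},
    {"dx":0,"dy":0,"dz":3,"grip":1,"wx":0,"wy":0,"wz":0},
    {"dx":0,"dy":0,"dz":4,"grip":1,"wx":0,"wy":0,"wz":0}
  ]
}}

```text
clock: 49.85
position: [0.6269, 0.0565, 0.1066]
eef_rot: [3.139, 0.132, 0.001]
ft_force: [-4.5, -0.6, 12.3]
grip_width: 0.0242
grip_force: 51.0
```

Emit:
{"api": "send_rows", "payload": {
  "deltas": [
    {"dx":0,"dy":0,"dz":-2,"grip":0.2,"wx":0,"wy":0,"wz":0},
    {"dx":0,"dy":0,"dz":-2,"grip":0,"wx":0,"wy":0,"wz":0},
    {"dx":0,"dy":0,"dz":-2,"grip":-0.3,"wx":0,"wy":0,"wz":0},
    {"dx":0,"dy":0,"dz":-2,"grip":-0.3,"wx":0,"wy":0,"wz":0},
    {"dx":0,"dy":0,"dz":-4,"grip":-0.3,"wx":0,"wy":0,"wz":0},
    {"dx":0,"dy":0,"dz":-20,"grip":-0.3,"wx":0,"wy":0,"wz":0},
    {"dx":0,"dy":0,"dz":-55,"grip":-0.3,"wx":0,"wy":0,"wz":0},
    {"dx":0,"dy":0,"dz":-95,"grip":-0.3,"wx":0,"wy":0,"wz":0}
  ]
}}

```text
clock: 50.52
position: [0.6247, 0.0567, 0.1982]
eef_rot: [-3.138, -0.131, 0.011]
ft_force: [0.4, -0.4, -0.4]
grip_width: 0.0552
grip_force: 0.0
```

Emit:
{"api": "send_rows", "payload": {
  "deltas": [
    {"dx":-180,"dy":200,"dz":-20,"grip":-0.3,"wx":0,"wy":0,"wz":0},
    {"dx":-180,"dy":200,"dz":-20,"grip":-0.3,"wx":0,"wy":0,"wz":0},
    {"dx":-180,"dy":200,"dz":-20,"grip":-0.3,"wx":0,"wy":0,"wz":0},
    {"dx":-180,"dy":200,"dz":-20,"grip":-0.3,"wx":0,"wy":0,"wz":0},
    {"dx":-180,"dy":200,"dz":-20,"grip":-0.3,"wx":0,"wy":0,"wz":0},
    {"dx":-180,"dy":200,"dz":-20,"grip":-0.3,"wx":0,"wy":0,"wz":0},
    {"dx":-180,"dy":200,"dz":-20,"grip":-0.3,"wx":0,"wy":0,"wz":0},
    {"dx":-180,"dy":200,"dz":-20,"grip":-0.3,"wx":0,"wy":0,"wz":0}
  ]
}}

```text
clock: 51.18
position: [0.4621, -0.1607, 0.2204]
eef_rot: [3.138, 0.123, -0.001]
ft_force: [0.1, -0.4, -0.2]
grip_width: 0.0557
grip_force: 0.0
```

Run:
```python
from h import *
now();im=cams.get_image('top');cv2.imwrite('pics/t17.png',im)
m=mask(im,(5,140,110),(27,255,255),(203,168,256,225));b=box(m,'top',.095);print('lid',b)
y=mask(im,(22,120,120),(35,255,255),(170,150,300,265));y[m>0]=0
n,l,s,c=cv2.connectedComponentsWithStats(y)
w=np.vstack([p2w('top',np.argwhere(l==i)[:,::-1],0)[:,:2] for i in range(1,n) if s[i,4]>60])*1000
print('outline',cv2.minAreaRect(w.astype(np.float32)))
```

```text
t 51.18 p [ 462.1 -160.7  220.4] yaw 4.51 tilt [-0.    -0.001 -1.   ] F [ 0.1 -0.4 -0.2] w 55.7 gf 0.0 q [-0.56  0.36  1.78 -0.    1.    0.93]
lid [620.2  56.  123.9 118.9   4.8]
outline ((598.7352294921875, 60.14833068847656), (226.690673828125, 266.58587646484375), 5.617517948150635)
```

```bash
python3 -c "
from plant import order;print(order.hand_in())"
```

```text
the job is handed in; nothing more can be done
None
```

The job is handed in, though the verdict was not shown: the heater measured within about 5 mm and 1 degree of its outline, all four vials stood upright in their own wells, and the lid came down to its deck height and was let go.

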